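# Fit the ballast ring on the shaker and lock it with the hairpin clip

### The job

Get the shaker ready to run: put the steel ballast ring over the post in the middle of its deck so that it lies flat on the deck, then slide the hairpin clip's straight leg through the cross hole of the post, from either side and with the clip lying flat, until it snaps home with its bow hugging the shank. Leave both released, and leave the lamp carton and the screw case where they stand.

Things in the scene. Friction and masses are not known exactly. Their poses are not given: they have to be found in the camera images.
- shaker: Compact laboratory shaker, fixed to the table: a white housing 110 (x) x 120 (y) x 34 mm with an aluminium deck 112 x 122 x 8 mm on it, deck top 44 mm above the table. Origin: centre of the underside. Its black control strip is on the -x face. A steel post, 18 mm across, stands upright in the middle of the deck; it is 48 mm tall with a tapered top (10 mm across at the very top) and has a cross hole that runs along the shaker's y axis.
- post_foot (a point): Where the post's axis meets the deck's top. Axes as the shaker's, z up along the post.
- post_hole (a point): Middle of the post's cross hole, on the post's axis, 30 mm above the deck (74 mm above the table). The hole runs right through along this point's y axis, is 8 mm wide (x) and 8 mm high (z), with mouths flared by about 1 mm all round, open at both ends (either may be used).
- ballast: The same ring; origin at the centre of its underside.
- ballast_centre (a point): Centre (half-way up, on the axis) of the loose steel ballast ring: 56 mm outside diameter, 22 mm bore, 25 mm high, 0.2 to 0.42 kg. It lies flat on the table at the start, its z axis up. Seated on the deck its top is 1 mm below the lower edge of the cross hole and its centre 12.5 mm above the post's foot.
- clip: Loose hairpin clip of steel wire, 40 g, lying flat on the tray floor (3.4 mm above the table; tray rim 24 mm). From a black grip a straight leg (5 mm thick, centre line 2.5 mm up, round tip) runs along +x; beside it on the +y side is a sprung leg (4 mm). Origin: underside of the straight leg, right below clip_bow. x towards the tip, z up.
- clip_grip (a point): Centre of the clip's black moulded grip, a block 24 (x) x 17 (y) x 26 (z) mm made to be pinched across its 17 mm; its underside is level with the underside of the straight leg. Axes as the clip's.
- clip_bow (a point): Point on the straight leg's centre line beside the bow: 38 mm ahead (+x) of clip_grip, 4.5 mm to its -y side, 10.5 mm below it; on the post's axis when home. Straight leg's tip is 36.5 mm further ahead. The sprung leg bows outward here, pinches in to a throat 10 mm ahead and flares to its end 24 mm ahead; pushing the throat past the shank takes about 3 to 8 N, then it snaps in.
- clip_spring (a joint): Opening angle of the clip's sprung leg, rad: 0 at rest, up to about 0.15 while its throat rides over the shank, near 0 again when home. Spring 1 N m/rad about a hinge at the grip's front.
- bulb_box_mid (a point): Centre of a loose small lamp carton, 36 x 36 x 50 mm, standing on the table. To be left alone.
- objective_case_mid (a point): Centre of a loose round screw case (grey with a black lid), 42 mm across, 53 mm tall, standing on the table. To be left alone.
Things that resemble listed ones, but are neither listed nor needed, are in the scene too. Leave any orange look-alike of the ballast alone.

How it is judged:
By the outcome, as a careful person would: the job done as asked, in the order asked, and still so for the second after the job is handed in, with the robot touching nothing.
It also fails if it takes over 58 s, if anything falls off the work surface, if the arm or the gripper's body presses on something with over 40 N, if the wrist force passes 120 N, or if a joint passes its speed limit or range.

### The arm

A 7-joint arm with a two-finger parallel gripper is mounted at the origin on the work surface; the furniture and walls round the work are solid. World frame = base frame: x ahead of the robot, y to its left, z up, the work surface at z = 0. Lengths are in m, angles in rad, forces in N, time in s.
With the tool pointing down it reaches from about 0.425 to 0.875 m from the base axis. Payload 4.7 kg.
Tool frame: the origin (TCP) lies at the very end of the fingers, on their centre line; the grasp point (between the pads) lies 19 mm behind it; z points along the fingers, y is the direction in which the jaws open and shut (so a half turn about z gives the same grasp; the last joint's range is limited). The gripper opens to 87 mm and grips with 3 to 60 N. Pads are 19 mm wide; open, the fingers measure 117 mm over their backs; the gripper's body (75 mm by 190 mm) begins 51 mm behind the grasp point.
Start: joints at [1.343, 0.321, -0.07, 1.45, 0.023, 1.371, -0.057], TCP at [0.156, -0.631, 0.185] pointing down, gripper open.
Joint ranges: [-2.86, 2.86], [-0.3, 2.09], [-1.38, 1.24], [0.06, 2.45], [-1.56, 4.7], [0.09, 2.05], [-2.69, 2.69]. Speed limits (rad/s): [2.57, 2.57, 3.14, 3.14, 3.14, 3.14, 3.14].

### API

Orientations are given as a rotation vector (axis times angle).
In Python, from bench import ctrl, get_image, camera_info gives the robot as it stands.
- The arm moves only by the tool carry_out, never from a script. Its argument "commands" is a list of rows, each an object of numbers: "tx", "ty", "tz": the shift along the tool's x, y, z in m; "rx", "ry", "rz": the turn, a rotation vector about the tool's x, y, z in rad; "jaw": the opening, from 0 (shut) to 1 (fully open). In form: [{"tx": .., "ty": .., "tz": .., "rx": .., "ry": .., "rz": .., "jaw": ..}, ...]. A call has 1 to 12 rows; each row is the pose to reach, as a shift and turn from the pose commanded when the call began, along the tool's axes at that moment; what a row does not reach only later rows make up. A row lasts 1/8 s, in which the tool goes at most 62.5 mm and 10.7 degrees, less where a joint would pass 70% of its speed; a pose out of reach is approached as far as the arm can. A call with a gripper value outside its range is refused whole. The fingers move at their own pace and stop on an object; "grip_force" is the grip in N (left out, the last holds). Time passes only in rows, so rows that repeat a pose let the fingers close. It gives the time, the measured TCP pose, the force and the opening at its end, in the units of the state.
- ctrl.get_state(): the state, without advancing time (a new reading comes with each control period).
- get_image(name): name is "scene" or "side" or "wrist"; returns the picture (384x512x3 uint8, red, green, blue); there is no depth.
- camera_info(name): a dict with "intrinsics" (3x3 intrinsics, pixels), "R" (3x3) and "t" (3): a world point X has camera coordinates R X + t. Camera axes: x right, y down, z forward; pixel columns grow to the right and rows downward; lengths in m; the calibration is good to about 2 mm. The wrist camera is an equidistant fisheye: a pixel r from the principal point sees the ray r / f radians off the axis. A picture is of the moment at which its call begins: read the wrist's pose just before it. camera_info takes no time and is no camera call; for the wrist camera it gives the pose at the moment of the call.
- ctrl.close_job(): hands the job in, once; it reports no verdict.
The state is a dict: "time": time; "joint_positions": joint angles; "qd": joint speeds; "joint_torque": joint torques, N m; "position": TCP position; "tool_rot": TCP orientation; "ft_force": force on the tool from outside, world axes, zero at the start; "torque": the same for the moment, N m; "grip_width": opening from 0.0 (shut) to 1.0 (fully open).
Only numpy, scipy, OpenCV 4.12 (cv2) and the standard library are available. Lean on these libraries where they do the work, as an engineer would, in place of code of your own. Each camera call takes 0.05 s, during which the arm holds its last target.

## Working session

There is one attempt and no reset: what is moved stays moved. The work goes in short steps, Python scripts to look and compute and a tool call to move; the robot and the scene stay as the last step left them, time stands still between calls to the robot, and variables do not carry over. Pictures are saved under pics/ and viewed, and the job is handed in when it is done.

Besides the shell and the picture viewer there is one more tool, called as name(argument=value, ...) on one line, values as JSON. carry_out: Moves the arm, as the interface text tells. Its arguments: {"type":"object","properties":{"commands":{"type":"array"},"grip_force":{"type":"number"}},"required":["commands"]}

```bash
mkdir -p pics; ls; cat > h.py <<'E'
import numpy as np,cv2
from bench import ctrl,get_image,camera_info
from scipy.spatial.transform import Rotation as Ro
def snap(n,fn):
    ci=camera_info(n); im=get_image(n); cv2.imwrite('pics/'+fn,im[:,:,::-1]); np.savez('pics/'+fn+'.npz',**{k:np.array(ci[k]) for k in('intrinsics','R','t')}); return im,ci
def load(fn):
    return cv2.imread('pics/'+fn),dict(np.load('pics/'+fn+'.npz'))
def ray(ci,uv,fish=False):
    K=np.array(ci['intrinsics']);R=np.array(ci['R']);t=np.array(ci['t'])
    x=(uv[0]-K[0,2])/K[0,0];y=(uv[1]-K[1,2])/K[1,1]
    if fish:
        r=np.hypot(x,y);d=np.array([x/r*np.sin(r),y/r*np.sin(r),np.cos(r)]) if r>1e-9 else np.array([0,0,1.])
    else: d=np.array([x,y,1.])
    return -R.T@t,R.T@d
def onz(ci,uv,z,fish=False):
    o,d=ray(ci,uv,fish);return o+d*(z-o[2])/d[2]
def proj(ci,X,fish=False):
    K=np.array(ci['intrinsics']);c=np.array(ci['R'])@np.array(X)+np.array(ci['t'])
    if fish:
        r=np.hypot(c[0],c[1]);th=np.arctan2(r,c[2]);xy=c[:2]/max(r,1e-9)*th
    else: xy=c[:2]/c[2]
    return np.array([K[0,0]*xy[0]+K[0,2],K[1,1]*xy[1]+K[1,2]])
E
python3 - <<'E'
from h import *
for n in('scene','side','wrist'):
    im,ci=snap(n,n+'0.png'); print(n,np.array(ci['intrinsics']).round(1).tolist(),(-np.array(ci['R']).T@np.array(ci['t'])).round(3))
print(ctrl.get_state())
E
```

```text
pics
scene [[442.5, 0.0, 255.6], [0.0, 442.5, 198.0], [0.0, 0.0, 1.0]] [-0.025 -0.583  0.602]
side [[346.6, 0.0, 258.0], [0.0, 346.6, 188.1], [0.0, 0.0, 1.0]] [ 0.248 -0.751  0.397]
wrist [[297.3, 0.0, 255.9], [0.0, 297.3, 187.0], [0.0, 0.0, 1.0]] [ 0.23  -0.612  0.383]
{'time': 0.15, 'joint_positions': array([ 1.34304918,  0.3216954 , -0.07009271,  1.45138343,  0.02260051,
        1.37077316, -0.05690585]), 'qd': array([ 0.00012036, -0.00107831, -0.00068826, -0.00298039, -0.00087359,
        0.00015321,  0.00013061]), 'joint_torque': array([ 5.22980827e-04, -4.91794324e+01, -4.04244578e-01, -3.12877107e+01,
       -6.40135445e-02,  4.04862128e-02,  1.10962380e-04]), 'position': array([ 0.15551966, -0.63064666,  0.18409083]), 'tool_rot': array([-3.11720763e+00, -3.78832985e-01,  4.05798460e-04]), 'ft_force': array([-0.15349428,  0.43257724, -0.41371799]), 'torque': array([ 0.01279181,  0.01247549, -0.00025634]), 'grip_width': 0.9964158687974846}
```

View pics/scene0.png

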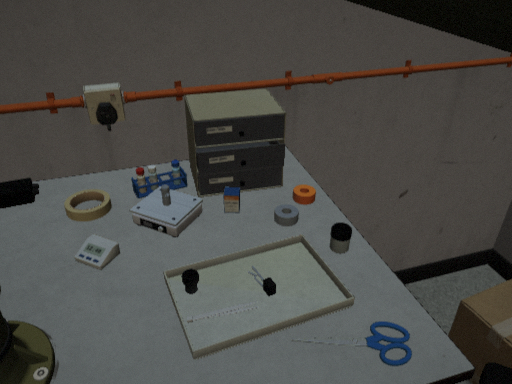

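View pics/side0.png

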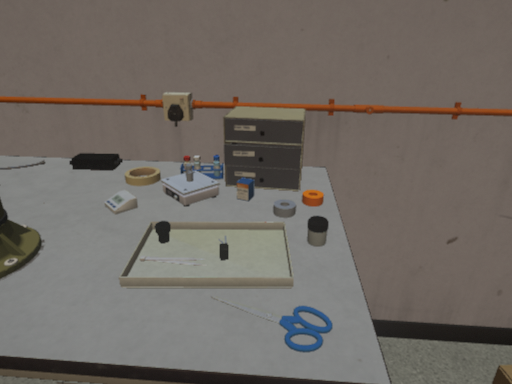

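View pics/wrist0.png

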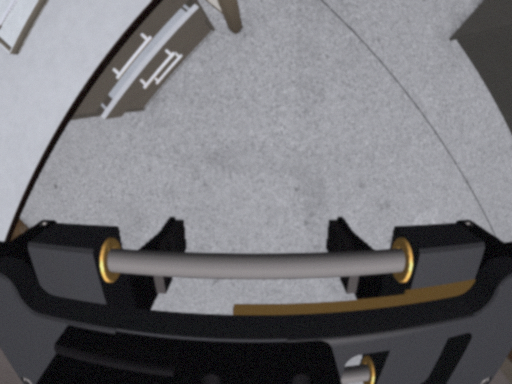

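```bash
python3 - <<'E'
from h import *
a,ca=load('scene0.png');b,cb=load('side0.png')
c1=cv2.resize(a[150:320,110:370],None,fx=3,fy=3,interpolation=3);cv2.imwrite('pics/c1.png',c1)
c2=cv2.resize(b[145:290,120:345],None,fx=3.5,fy=3.5,interpolation=3);cv2.imwrite('pics/c2.png',c2)
print(proj(ca,[0,0,0]),proj(cb,[0,0,0]))
for n,uv,z in[('ring',(286,212),.025),('orange',(304,192),.025),('grip',(269,287),.02),('boxtop',(232,190),.05),('case',(341,230),.053),('posttop',(165,188),.092),('knob',(190,275),.03)]:print(n,onz(ca,uv,z).round(3))
for n,uv,z in[('ring',(285,206),.025),('orange',(313,195),.025),('grip',(224,245),.03),('posttop',(190,171),.092)]:print(n,onz(cb,uv,z).round(3))
E
```

```text
[-24.79315944 381.78349859] [-25.07777675 257.00513042]
ring [ 0.64  -0.087  0.025]
orange [ 0.737 -0.066  0.025]
grip [ 0.436 -0.21   0.02 ]
boxtop [0.596 0.041 0.05 ]
case [ 0.634 -0.234  0.053]
posttop [0.455 0.106 0.092]
knob [ 0.353 -0.088  0.03 ]
ring [ 0.64  -0.098  0.025]
orange [ 0.739 -0.071  0.025]
grip [ 0.441 -0.207  0.03 ]
posttop [0.451 0.056 0.092]
```

View pics/c1.png

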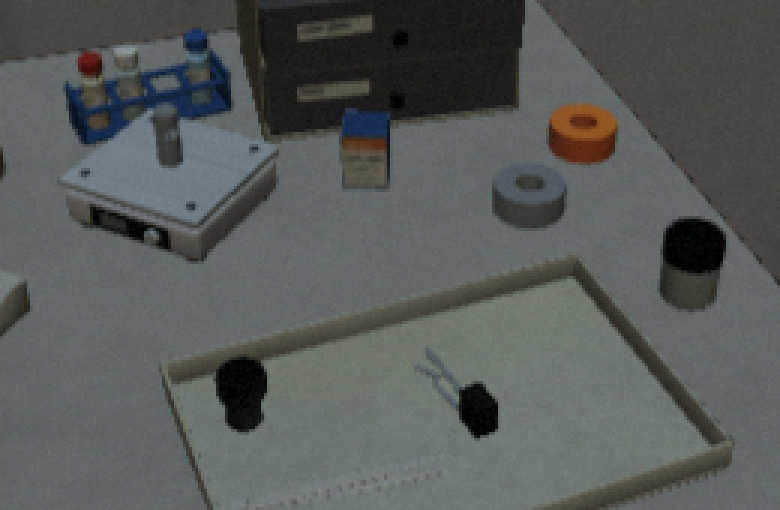

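View pics/c2.png

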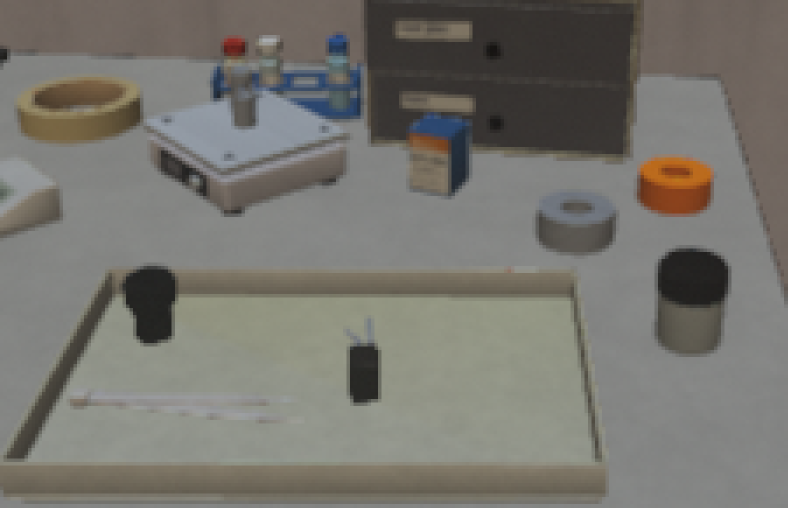

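```bash
cat >> h.py <<'E'
def tri(obs): # (ci,uv,fish)
    A=np.zeros((3,3));b=np.zeros(3);L=[]
    for ci,uv,f in obs:
        o,d=ray(ci,uv,f);d=d/np.linalg.norm(d);P=np.eye(3)-np.outer(d,d);A+=P;b+=P@o;L.append((o,P))
    X=np.linalg.solve(A,b);return X,[np.linalg.norm(P@(X-o)) for o,P in L]
def rel(target,yaw=None):
    """tool-frame shift (mm) and rz to go to target pos pointing down, tool x at world angle yaw"""
    s=ctrl.get_state();R=Ro.from_rotvec(s['tool_rot']);t=R.inv().apply(np.array(target)-s['position'])
    if yaw is None: return t,None
    D=Ro.from_matrix(np.array([[np.cos(yaw),np.sin(yaw),0],[np.sin(yaw),-np.cos(yaw),0],[0,0,-1]]))
    return t,(R.inv()*D).as_rotvec()
E
python3 - <<'E'
from h import *
a,ca=load('scene0.png');b,cb=load('side0.png')
P=lambda u,v:(110+u/3,150+v/3);Q=lambda u,v:(120+u/3.5,145+v/3.5)
for n,p,q in[('post',(165,107),(242,72)),('cornR',(280,152),(348,133)),('cornF',(200,222),(226,170)),('cornL',(60,182),(145,124)),('cornB',(165,110),(255,90)),('ring',(530,182),(577,207)),('orange',(583,121),(676,171)),('case',(693,240),(692,268)),('carton',(366,118),(441,121)),('gripTop',(478,393),(364,348)),('legtip',(430,350),(370,322)),('cabL',(265,138),(370,145)),('cabR',(517,103),(627,157))]:
    X,e=tri([(ca,P(*p),0),(cb,Q(*q),0)]);print(n,X.round(3),np.round(e,4))
s=ctrl.get_state();R=Ro.from_rotvec(s['tool_rot']).as_matrix();print(R.round(3))
ci=camera_info('wrist');Rw=np.array(ci['R']);print('cam in tool',R.T@(-Rw.T@np.array(ci['t'])-s['position']),(R.T@Rw.T).round(3))
E
```

```text
post [0.467 0.123 0.084] [0.0016 0.0016]
cornR [0.531 0.069 0.04 ] [0.0011 0.0011]
cornF [0.43  0.043 0.04 ] [0.0005 0.0005]
cornL [0.396 0.163 0.036] [0.0003 0.0003]
cornB [0.485 0.15  0.059] [0.0039 0.0039]
ring [ 0.648 -0.082  0.022] [0.0004 0.0004]
orange [ 0.748 -0.059  0.022] [0. 0.]
case [ 0.641 -0.231  0.048] [0.0003 0.0003]
carton [0.598 0.043 0.05 ] [0.0001 0.0001]
gripTop [ 0.441 -0.207  0.031] [0.0007 0.0007]
legtip [ 0.469 -0.142  0.005] [0.0006 0.0006]
cabL [ 0.577  0.143 -0.004] [0.0013 0.0013]
cabR [0.752 0.014 0.005] [0.0017 0.0017]
[[ 0.971  0.24  -0.   ]
 [ 0.24  -0.971  0.001]
 [-0.    -0.001 -1.   ]]
cam in tool [ 0.07656019 -0.00068955 -0.1992049 ] [[-0.    -0.96  -0.281]
 [ 1.    -0.     0.001]
 [-0.001 -0.281  0.96 ]]
```

```bash
python3 - <<'E'
from h import *
print(rel([.574,-.102,.20],np.radians(14)))
E
```

```text
(array([ 0.53291983, -0.4130462 , -0.01534544]), array([-1.47035629e-03,  7.98625353e-05, -2.47302526e-03]))
```

Candidates: ballast – grey ring at scene (286,214) (orange look-alike at (304,194), tape roll at (88,205)); clip – black grip with wire legs at (269,287) (black eyepiece at (190,280), tweezers (225,313)). I choose the grey ring and the wire clip; close crop confirmed.

carry_out(commands=[{"tx": 0.045,"ty": -0.035,"tz": -0.003},{"tx": 0.09,"ty": -0.07,"tz": -0.006},{"tx": 0.135,"ty": -0.105,"tz": -0.01},{"tx": 0.18,"ty": -0.14,"tz": -0.015},{"tx": 0.225,"ty": -0.175,"tz": -0.015},{"tx": 0.27,"ty": -0.21,"tz": -0.015},{"tx": 0.315,"ty": -0.245,"tz": -0.015},{"tx": 0.36,"ty": -0.28,"tz": -0.015},{"tx": 0.405,"ty": -0.315,"tz": -0.015},{"tx": 0.45,"ty": -0.35,"tz": -0.015},{"tx": 0.495,"ty": -0.385,"tz": -0.015},{"tx": 0.533,"ty": -0.413,"tz": -0.015}])

```text
invalid input
```

carry_out(commands=[{"tx": 0},{"tx": 0}])

```text
invalid input
```

```bash
python3 - <<'E'
from h import *
snap('wrist','w1.png');s=ctrl.get_state();print(s['position'],s['tool_rot'],s['time'],s['joint_positions'].round(2),s['qd'].round(2))
E
```

```text
[ 0.15549373 -0.63074764  0.18431086] [-3.11755759e+00 -3.78740183e-01  2.90329699e-04] 0.2 [ 1.34  0.32 -0.07  1.45  0.02  1.37 -0.06] [-0. -0.  0. -0. -0. -0. -0.]
```

View pics/w1.png

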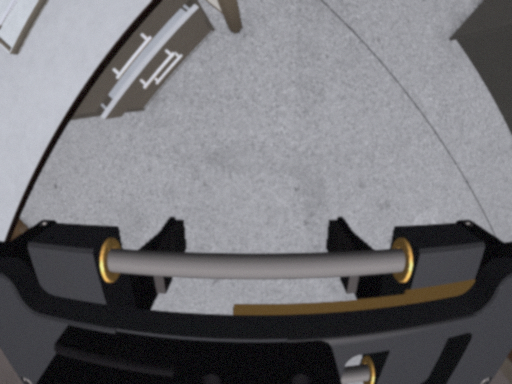

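carry_out(commands=[{"tx": 0.045,"ty": -0.035,"tz": -0.003,"rx": 0,"ry": 0,"rz": 0,"jaw": 1},{"tx": 0.09,"ty": -0.07,"tz": -0.006,"rx": 0,"ry": 0,"rz": 0,"jaw": 1},{"tx": 0.135,"ty": -0.105,"tz": -0.01,"rx": 0,"ry": 0,"rz": 0,"jaw": 1},{"tx": 0.18,"ty": -0.14,"tz": -0.015,"rx": 0,"ry": 0,"rz": 0,"jaw": 1},{"tx": 0.225,"ty": -0.175,"tz": -0.015,"rx": 0,"ry": 0,"rz": 0,"jaw": 1},{"tx": 0.27,"ty": -0.21,"tz": -0.015,"rx": 0,"ry": 0,"rz": 0,"jaw": 1},{"tx": 0.315,"ty": -0.245,"tz": -0.015,"rx": 0,"ry": 0,"rz": 0,"jaw": 1},{"tx": 0.36,"ty": -0.28,"tz": -0.015,"rx": 0,"ry": 0,"rz": 0,"jaw": 1},{"tx": 0.405,"ty": -0.315,"tz": -0.015,"rx": 0,"ry": 0,"rz": 0,"jaw": 1},{"tx": 0.45,"ty": -0.35,"tz": -0.015,"rx": 0,"ry": 0,"rz": 0,"jaw": 1},{"tx": 0.495,"ty": -0.385,"tz": -0.015,"rx": 0,"ry": 0,"rz": 0,"jaw": 1},{"tx": 0.533,"ty": -0.413,"tz": -0.015,"rx": 0,"ry": 0,"rz": 0,"jaw": 1}], grip_force=30)

```text
time: 1.7
position: [0.5752, -0.1002, 0.2]
tool_rot: [-3.118, -0.381, -0.001]
ft_force: [0.5, -0.4, -0.9]
grip_width: 0.997
```

```bash
python3 - <<'E'
from h import *
snap('wrist','w1b.png');s=ctrl.get_state();print(s['position'],s['tool_rot'],s['time'],s['joint_positions'].round(2),s['qd'].round(2))
E
```

```text
[ 0.57852581 -0.09279543  0.19987372] [-3.11185331 -0.39218613 -0.00655398] 1.75 [ 0.63  0.22 -0.59  1.58  0.12  1.37 -1.3 ] [ 0.03 -0.05  0.01  0.06 -0.05  0.03  0.14]
```

View pics/w1b.png

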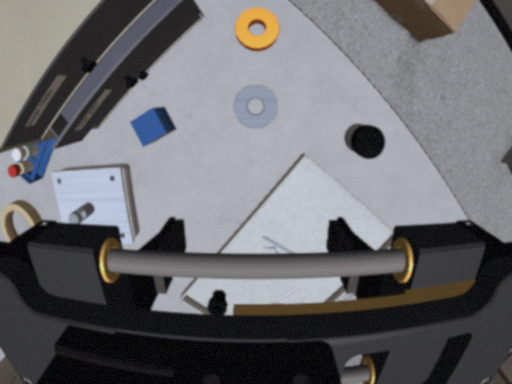

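```bash
python3 - <<'E'
from h import *
a,c=load('w1b.png')
k=cv2.resize(a[75:135,220:300],None,fx=8,fy=8,interpolation=3)
k2=cv2.resize(a[150:260,40:150],None,fx=5,fy=5,interpolation=3)
cv2.imwrite('pics/k1.png',k);cv2.imwrite('pics/k2.png',k2)
E
```

```text
(no output)
```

View pics/k1.png

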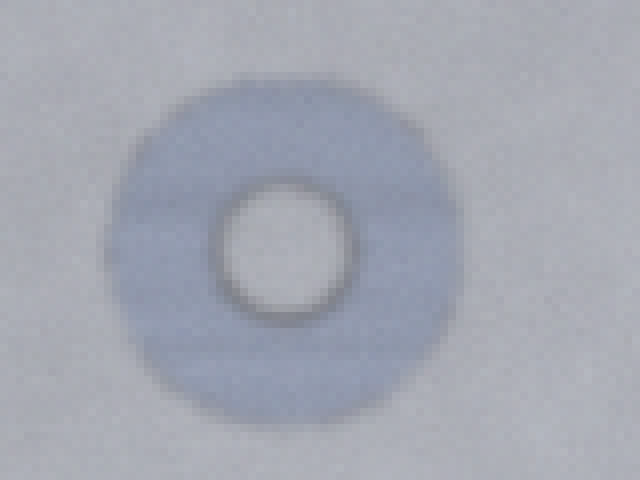

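View pics/k2.png

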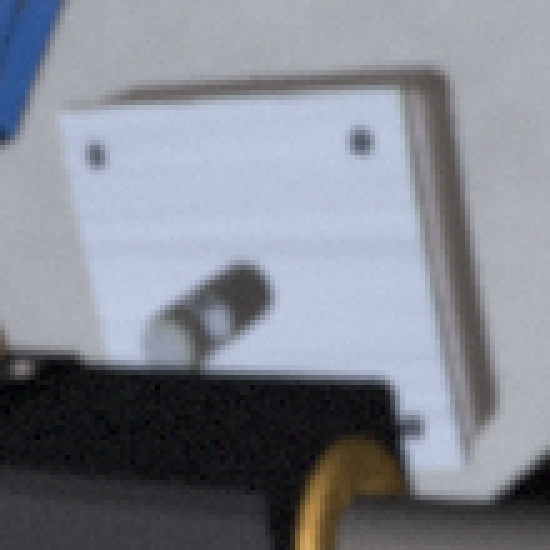

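```bash
python3 - <<'E'
from h import *
a,c=load('w1b.png')
p=lambda u,v,f,x,y:(x+u/f-.5+.5/f,y+v/f-.5+.5/f)
r=onz(c,p(284,251,8,220,75),.025,True);print('ring',r)
A=onz(c,p(60,112,5,40,150),.044,True);B=onz(c,p(405,92,5,40,150),.044,True);C=onz(c,p(465,467,5,40,150),.044,True)
print(A,B,C,np.linalg.norm(A-B),np.linalg.norm(B-C),np.degrees(np.arctan2(*(A-B)[1::-1])),np.degrees(np.arctan2(*(B-C)[1::-1])),(A+C)/2)
print('foot?',onz(c,p(258,290,5,40,150),.044,True),'top',onz(c,p(172,338,5,40,150),.092,True))
print(rel([r[0],r[1],.004],np.radians(15)))
E
```

```text
ring [ 0.64497268 -0.08156802  0.025     ]
[0.49913607 0.18871009 0.044     ] [0.5312368  0.07224243 0.044     ] [0.42604824 0.04374227 0.044     ] 0.12081047532793818 0.10898116379829313 105.40923223126802 15.159953927816334 [0.46259216 0.11622618 0.044     ]
foot? [0.46269717 0.11376881 0.044     ] top [0.46707857 0.1136666  0.092     ]
(array([0.06621661, 0.00650297, 0.19616531]), array([-0.00452705, -0.00481128, -0.01106178]))
```

carry_out(commands=[{"tx": 0.04,"ty": 0.004,"tz": 0.04,"rx": -0.0045,"ry": -0.005,"rz": -0.011,"jaw": 1},{"tx": 0.066,"ty": 0.0065,"tz": 0.09,"rx": -0.0045,"ry": -0.005,"rz": -0.011,"jaw": 1},{"tx": 0.066,"ty": 0.0065,"tz": 0.14,"rx": -0.0045,"ry": -0.005,"rz": -0.011,"jaw": 1},{"tx": 0.066,"ty": 0.0065,"tz": 0.175,"rx": -0.0045,"ry": -0.005,"rz": -0.011,"jaw": 1},{"tx": 0.066,"ty": 0.0065,"tz": 0.191,"rx": -0.0045,"ry": -0.005,"rz": -0.011,"jaw": 0.8},{"tx": 0.066,"ty": 0.0065,"tz": 0.194,"rx": -0.0045,"ry": -0.005,"rz": -0.011,"jaw": 0.75},{"tx": 0.066,"ty": 0.0065,"tz": 0.194,"rx": -0.0045,"ry": -0.005,"rz": -0.011,"jaw": 0.7}])

```text
time: 2.62
position: [0.641, -0.0932, 0.0075]
tool_rot: [3.111, 0.395, -0.003]
ft_force: [-0.6, 0.4, 0.9]
grip_width: 0.759
```

```bash
python3 - <<'E'
from h import *
s=ctrl.get_state();print(s['position'],s['grip_width'],rel([.645,-.0816,.0055],np.radians(15.2)))
E
```

```text
[ 0.64101837 -0.09323725  0.00749704] 0.7587329118811854 (array([ 0.00676925, -0.01028375,  0.00192058]), array([ 0.00554132,  0.00288897, -0.01269197]))
```

```bash
python3 - <<'E'
from h import *
snap('wrist','w2.png');snap('scene','s2.png');s=ctrl.get_state();print(s['position'],s['qd'].round(3))
a,c=load('s2.png');cv2.imwrite('pics/s2c.png',cv2.resize(a[140:260,220:360],None,fx=5,fy=5,interpolation=3))
E
```

```text
[ 0.64125457 -0.09322045  0.00788554] [-0.001  0.001  0.002  0.002  0.    -0.003 -0.003]
```

View pics/w2.png

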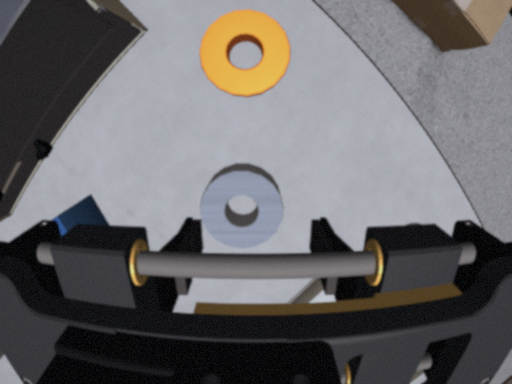

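View pics/s2c.png

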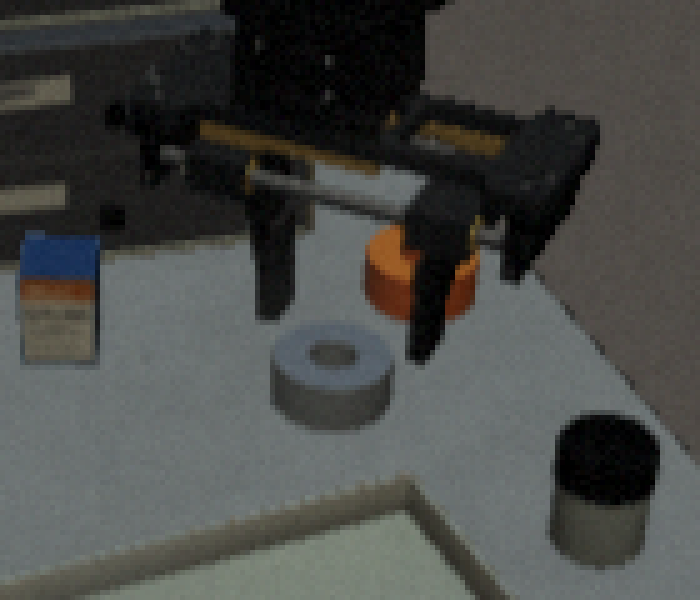

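```bash
python3 - <<'E'
from h import *
a,c=load('s2.png');w,cw=load('w2.png')
s=ctrl.get_state();R=Ro.from_rotvec(s['tool_rot']).as_matrix();p=s['position']
for d in(-.033,0,.033):print(proj(c,p+R[:,1]*d),proj(cw,p+R[:,1]*d,True))
cv2.imwrite('pics/k3.png',cv2.resize(w[150:260,180:300],None,fx=5,fy=5,interpolation=3))
print('ring from w2',onz(cw,(242,210),.025,True),onz(cw,(242,210),.0,True),'orange',onz(cw,(245,52),.025,True))
print('cam',-cw['R'].T@cw['t'])
E
```

```text
[275.03262901 215.09028012] [210.87964834 211.25913517]
[288.05892884 218.96709953] [256.66180152 211.42947249]
[301.41459267 222.94194255] [302.39931068 211.21344527]
ring from w2 [ 0.64622523 -0.081884    0.025     ] [ 0.63671036 -0.08321986  0.        ] orange [ 0.74353053 -0.05941983  0.025     ]
cam [ 0.71528501 -0.07218827  0.2064521 ]
```

```bash
python3 - <<'E'
from h import *
snap('side','d2.png');s=ctrl.get_state()
a,c=load('d2.png');cv2.imwrite('pics/d2c.png',cv2.resize(a[120:240,220:360],None,fx=5,fy=5,interpolation=3))
R=Ro.from_rotvec(s['tool_rot']).as_matrix();p=s['position']
for d in(-.033,0,.033):print((proj(c,p+R[:,1]*d)-[220,120])*5)
E
```

```text
[276.163138 434.377471]
[321.61534617 457.15853263]
[369.59808104 481.20791735]
```

View pics/d2c.png

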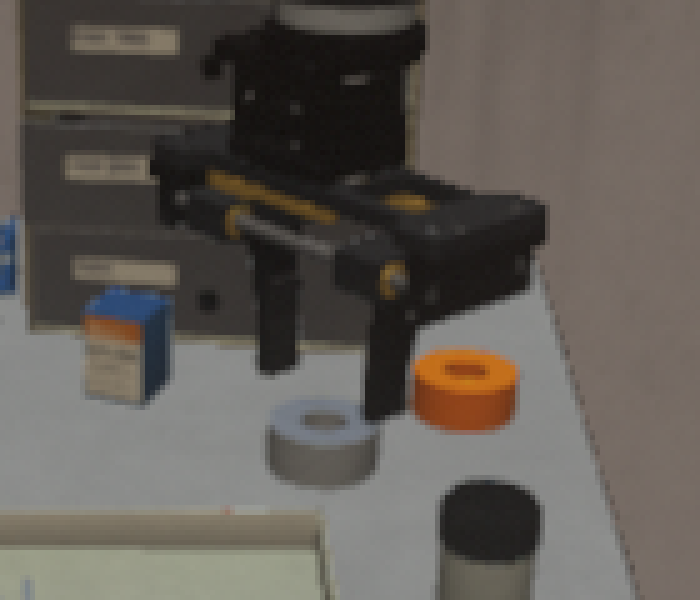

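View pics/k3.png

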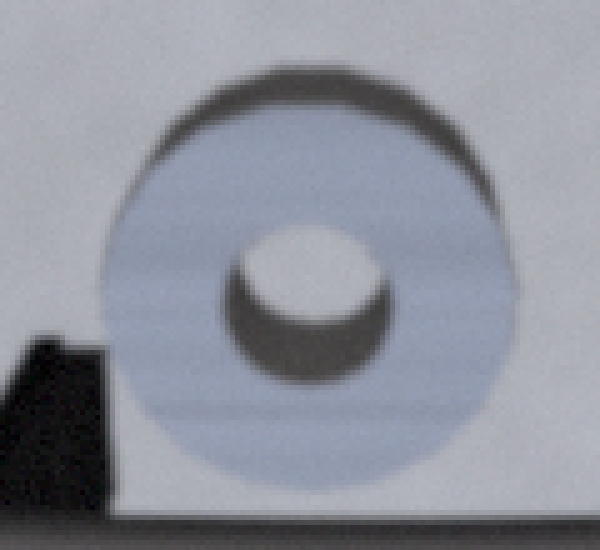

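```bash
python3 - <<'E'
from h import *
_,c=load('s2.png');_,d=load('d2.png')
for p,q in[((275,203.4),(275.4,194.2)),((304.2,212),(296.6,203.4))]:print(tri([(c,p,0),(d,q,0)]))
for p,q in[((220+332/5,140+355/5),(220+325/5,120+421/5))]:print('ring top',tri([(c,p,0),(d,q,0)]))
print(ctrl.get_state()['position'],ctrl.get_state()['joint_positions'])
E
```

```text
(array([ 0.63148841, -0.06136106,  0.04216892]), [np.float64(0.0009282729540431537), np.float64(0.0009282729540430775)])
(array([ 0.65023789, -0.130371  ,  0.04247115]), [np.float64(0.0018745290381086542), np.float64(0.0018745290381086642)])
ring top (array([ 0.64914959, -0.08133291,  0.02056639]), [np.float64(8.544092764412319e-05), np.float64(8.544092764421524e-05)])
[ 0.64109718 -0.09323139  0.00770668] [ 0.52058547  0.51218601 -0.54458052  1.62867372  0.29857229  1.08437726
 -1.42637137]
```

```bash
python3 - <<'E'
from h import *
_,c=load('w2.png');s=ctrl.get_state();R=Ro.from_rotvec(s['tool_rot']).as_matrix();p=s['position']
for z in(0,-.01,-.02,-.035,-.045):print(z,[proj(c,p+R@[x,-.033,z],True).round(1) for x in(-.01,0,.01)])
# ring size check
for zc in(0,.01,.02,.035):
    cc=dict(c);o=-c['R'].T@c['t'];cc['t']=-c['R']@(o+[0,0,zc])
    q=np.array([.646,-.082,.025]);y=R[:,1]
    pts=np.array([proj(cc,q+.028*np.array([np.cos(t),np.sin(t),0]),True) for t in np.linspace(0,6.28,60)])
    print(zc,pts.min(0).round(1),pts.max(0).round(1))
E
```

```text
0 [array([211.6, 224.1]), array([210.9, 211.4]), array([210.2, 198.2])]
-0.01 [array([209.7, 229.7]), array([208.8, 216.6]), array([208.1, 202.9])]
-0.02 [array([207.5, 235.9]), array([206.6, 222.2]), array([205.8, 208. ])]
-0.035 [array([204. , 246.2]), array([202.9, 231.8]), array([201.9, 216.7])]
-0.045 [array([201.4, 253.9]), array([200.1, 239. ]), array([198.9, 223.2])]
0 [199.8 168.5] [284.9 248.2]
0.01 [202.2 165.1] [283.4 241.6]
0.02 [204.5 162. ] [282.1 235.6]
0.035 [207.5 158. ] [280.4 227.4]
```

carry_out(commands=[{"tx": 0.007,"ty": -0.0105,"tz": 0,"rx": 0.0055,"ry": 0.003,"rz": -0.0127,"jaw": 0.85},{"tx": 0.007,"ty": -0.0105,"tz": 0,"rx": 0.0055,"ry": 0.003,"rz": -0.0127,"jaw": 0.85},{"tx": 0.007,"ty": -0.0105,"tz": 0.01,"rx": 0.0055,"ry": 0.003,"rz": -0.0127,"jaw": 0.85},{"tx": 0.007,"ty": -0.0105,"tz": 0.02,"rx": 0.0055,"ry": 0.003,"rz": -0.0127,"jaw": 0.85},{"tx": 0.007,"ty": -0.0105,"tz": 0.02,"rx": 0.0055,"ry": 0.003,"rz": -0.0127,"jaw": 0.85}])

```text
time: 3.4
position: [0.6425, -0.0815, -0.016]
tool_rot: [-3.113, -0.415, 0.008]
ft_force: [-0.5, -0.0, 0.7]
grip_width: 0.847
```

```bash
python3 - <<'E'
from h import *
snap('scene','s3.png');snap('side','d3.png');snap('wrist','w3.png');s=ctrl.get_state();print(s['position'],s['ft_force'],s['grip_width'])
a,_=load('s3.png');b,_=load('d3.png')
cv2.imwrite('pics/sd3.png',np.hstack([cv2.resize(a[160:250,240:330],(400,400),interpolation=3),cv2.resize(b[150:240,240:330],(400,400),interpolation=3)]))
E
```

```text
[ 0.64396117 -0.08127164 -0.01424529] [ 0.36186038 -0.26049234  0.5326569 ] 0.8515203314901636
```

View pics/sd3.png

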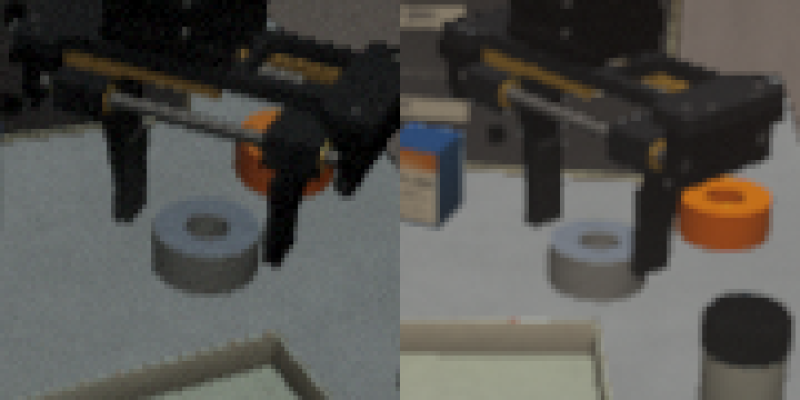

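View pics/w3.png

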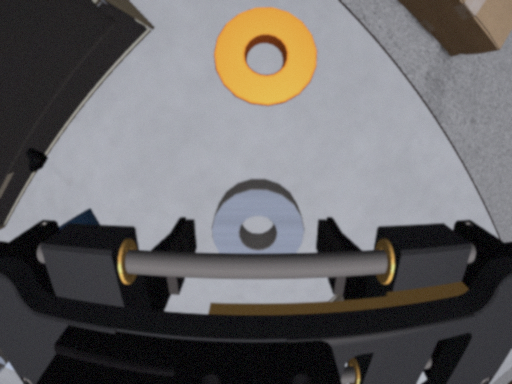

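```bash
python3 - <<'E'
from h import *
_,c=load('s3.png');_,d=load('d3.png');f=90/400
S=lambda u,v:(240+u*f-.4,160+v*f-.4);D=lambda u,v:(240+(u-400)*f-.4,150+v*f-.4)
for p,q in[((127,221),(542,223)),((275,265),(651,275)),((208,226),(598,240))]:print(tri([(c,S(*p),0),(d,D(*q),0)]))
print(rel([.6455,-.0816,-.0325],np.radians(15.2)))
E
```

```text
(array([ 0.63065177, -0.04281946,  0.01836346]), [np.float64(0.0016678163301975671), np.float64(0.0016678163301974119)])
(array([ 0.65623485, -0.12074052,  0.01516929]), [np.float64(0.0021737265971554214), np.float64(0.002173726597155626)])
(array([ 0.6454868 , -0.08375307,  0.02451517]), [np.float64(0.0004457599459544153), np.float64(0.00044575994595449957)])
(array([0.00143752, 0.00074046, 0.01825091]), array([-1.09504971e-03,  2.11936584e-03,  9.25526448e-05]))
```

carry_out(commands=[{"tx": 0.001,"ty": 0.001,"tz": 0.006,"rx": 0,"ry": 0,"rz": 0,"jaw": 0.8},{"tx": 0.001,"ty": 0.001,"tz": 0.011,"rx": 0,"ry": 0,"rz": 0,"jaw": 0.7},{"tx": 0.001,"ty": 0.001,"tz": 0.011,"rx": 0,"ry": 0,"rz": 0,"jaw": 0.6},{"tx": 0.001,"ty": 0.001,"tz": 0.011,"rx": 0,"ry": 0,"rz": 0,"jaw": 0.5},{"tx": 0.001,"ty": 0.001,"tz": 0.011,"rx": 0,"ry": 0,"rz": 0,"jaw": 0.5}], grip_force=35)

```text
time: 4.18
position: [0.6447, -0.0818, -0.0256]
tool_rot: [-3.113, -0.416, 0.005]
ft_force: [-0.3, 0.2, -3.2]
grip_width: 0.637
```

```bash
python3 - <<'E'
from h import *
s=ctrl.get_state();print(s['position'],s['ft_force'],s['grip_width'],rel([.463,.115,.10],np.radians(15.2)))
E
```

```text
[ 0.64465635 -0.08184697 -0.0256128 ] [-0.33796694  0.17259874 -3.18285297] 0.6368441379147864 (array([-0.12398704, -0.23779947, -0.12491981]), array([-0.00140972,  0.00289005,  0.00027435]))
```

```bash
python3 - <<'E'
from h import *
a,c=load('scene0.png');b,d=load('side0.png')
cv2.imwrite('pics/cab.png',np.hstack([cv2.resize(a[80:205,175:300],(400,400),interpolation=3),cv2.resize(b[95:200,215:320],(400,400),interpolation=3)]))
E
```

```text
(no output)
```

View pics/cab.png

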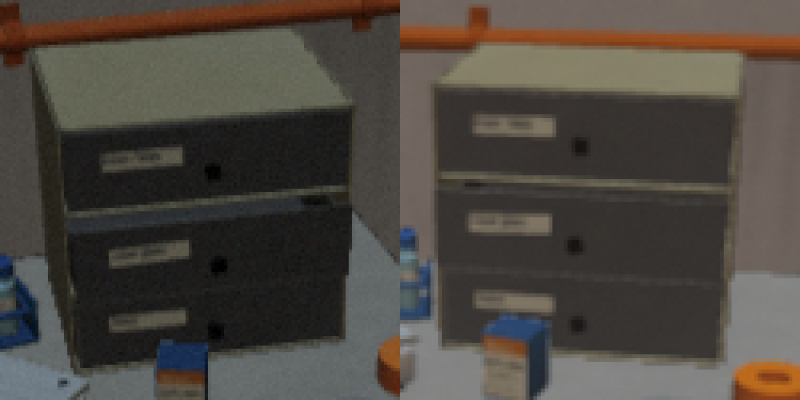

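```bash
python3 - <<'E'
from h import *
a,c=load('scene0.png');b,d=load('side0.png')
S=lambda u,v:(175+u*125/400-.4,80+v*125/400-.4);D=lambda u,v:(215+(u-400)*105/400-.4,95+v*105/400-.4)
for n,p,q in[('bl',(78,370),(440,345)),('tl',(60,130),(432,88)),('tr',(352,104),(741,98)),('drawer tl',(70,235),(438,190)),('drawer tr',(350,205),(730,200))]:print(n,tri([(c,S(*p),0),(d,D(*q),0)]))
E
```

```text
bl (array([0.57217506, 0.13428947, 0.00406666]), [np.float64(0.001433533398520454), np.float64(0.0014335333985204305)])
tl (array([0.57287312, 0.1367001 , 0.20218489]), [np.float64(0.0020077118625452914), np.float64(0.0020077118625453586)])
tr (array([0.7579964 , 0.02197799, 0.20070628]), [np.float64(2.677088264642621e-05), np.float64(2.677088264645923e-05)])
drawer tl (array([0.57045188, 0.12869934, 0.12674611]), [np.float64(0.0011522891813922486), np.float64(0.0011522891813923173)])
drawer tr (array([0.74231919, 0.00594496, 0.13135472]), [np.float64(0.0021764015566506207), np.float64(0.0021764015566504815)])
```

```bash
python3 - <<'E'
from h import *
print(rel([.484,.035,.155],np.radians(105.2)))
E
```

```text
(array([-0.12487863, -0.15517001, -0.18003404]), array([-3.37690860e-03,  1.16260832e-03, -1.57052050e+00]))
```

carry_out(commands=[{"tx": 0,"ty": 0,"tz": -0.03,"rx": 0,"ry": 0,"rz": 0,"jaw": 0.5},{"tx": 0,"ty": 0,"tz": -0.08,"rx": 0,"ry": 0,"rz": 0,"jaw": 0.5},{"tx": 0,"ty": 0,"tz": -0.13,"rx": 0,"ry": 0,"rz": 0,"jaw": 0.5},{"tx": -0.02,"ty": -0.01,"tz": -0.17,"rx": 0,"ry": 0,"rz": -0.17,"jaw": 0.5},{"tx": -0.04,"ty": -0.03,"tz": -0.18,"rx": 0,"ry": 0,"rz": -0.34,"jaw": 0.5},{"tx": -0.06,"ty": -0.05,"tz": -0.18,"rx": 0,"ry": 0,"rz": -0.52,"jaw": 0.5},{"tx": -0.08,"ty": -0.07,"tz": -0.18,"rx": 0,"ry": 0,"rz": -0.7,"jaw": 0.5},{"tx": -0.095,"ty": -0.09,"tz": -0.18,"rx": 0,"ry": 0,"rz": -0.88,"jaw": 0.5},{"tx": -0.11,"ty": -0.115,"tz": -0.18,"rx": 0,"ry": 0,"rz": -1.06,"jaw": 0.5},{"tx": -0.12,"ty": -0.135,"tz": -0.18,"rx": 0,"ry": 0,"rz": -1.24,"jaw": 0.5},{"tx": -0.125,"ty": -0.15,"tz": -0.18,"rx": 0,"ry": 0,"rz": -1.42,"jaw": 0.5},{"tx": -0.125,"ty": -0.155,"tz": -0.18,"rx": 0,"ry": 0,"rz": -1.57,"jaw": 0.5}])

```text
time: 5.68
position: [0.4833, 0.0359, 0.1552]
tool_rot: [-1.899, -2.501, 0.003]
ft_force: [0.1, -0.4, -3.3]
grip_width: 0.639
```

carry_out(commands=[{"tx": 0,"ty": 0,"tz": 0,"rx": 0,"ry": 0,"rz": 0,"jaw": 0.5},{"tx": 0,"ty": 0,"tz": 0,"rx": 0,"ry": 0,"rz": 0,"jaw": 0.5}])

```text
time: 5.92
position: [0.4842, 0.0344, 0.1552]
tool_rot: [-1.911, -2.491, 0.002]
ft_force: [-0.5, -0.7, -2.3]
grip_width: 0.638
```

```bash
python3 - <<'E'
from h import *
snap('wrist','w4.png');s=ctrl.get_state();print(s['position'],s['ft_force'],s['grip_width'],s['qd'].round(3),s['joint_positions'].round(2))
a,c=load('w4.png');cv2.imwrite('pics/w4z.png',cv2.resize(a,(768,576),interpolation=3))
E
```

```text
[0.48430984 0.03438024 0.15522162] [-0.38590482  0.27707243 -2.84763908] 0.6381303506482833 [-0.     0.005  0.003 -0.002 -0.     0.001  0.01 ] [ 0.73  0.03 -0.86  1.86  0.02  1.27  0.13]
```

View pics/w4z.png

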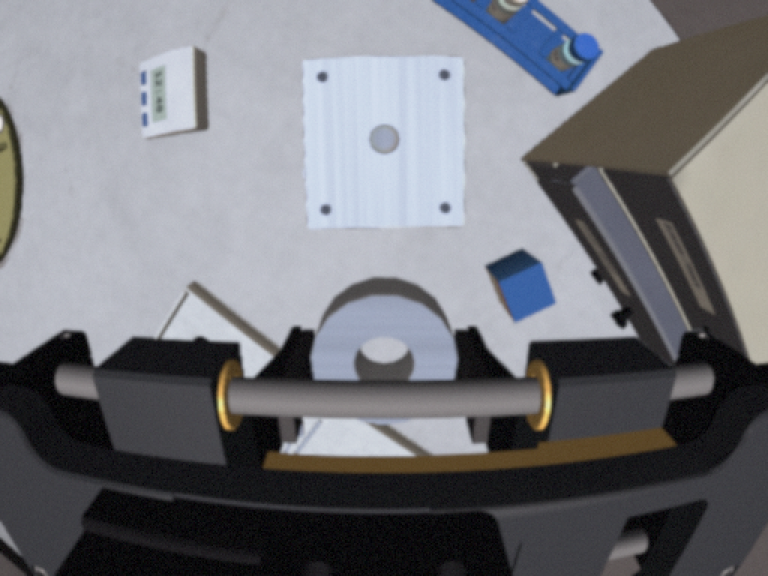

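```bash
python3 - <<'E'
from h import *
a,c=load('w4.png');s=ctrl.get_state();R=Ro.from_rotvec(s['tool_rot']).as_matrix();p=s['position']
g=lambda u,v:((u+.5)/1.5-.5,(v+.5)/1.5-.5)
q=[onz(c,g(*x),.044,True) for x in[(322,76),(445,75),(325,209),(446,208)]]
k=[onz(c,g(*x),.044,True) for x in[(303,58),(464,57),(306,228),(465,226)]]
for L in(q,k):
    m=sum(L)/4;xa=(L[1]-L[0]+L[3]-L[2]);ya=L[0]-L[2]+L[1]-L[3]
    print(m,np.linalg.norm(xa)/2,np.linalg.norm(ya)/2,np.degrees(np.arctan2(xa[1],xa[0])),np.degrees(np.arctan2(ya[1],ya[0])))
print('posttop',onz(c,g(384.5,138.5),.092,True))
zt=p[2]+.0506
for e,off in(((386,293),-.028),((312,360),0),((458,360),0)):
    X=onz(c,g(*e),zt,True);print(e,R.T@(X-p))
im=cv2.resize(a[70:110,235:280],None,fx=12,fy=12,interpolation=3);im2=cv2.resize(a[180:290,190:320],None,fx=5,fy=5,interpolation=3)
cv2.imwrite('pics/pt.png',im);cv2.imwrite('pics/rg.png',im2)
E
```

```text
[0.4614887  0.11792098 0.044     ] 0.08472284849957384 0.09393741200621045 15.48260579094909 105.85727804883905
[0.4613815  0.11829119 0.044     ] 0.11213997946309333 0.1208124342223818 15.552068334797783 105.67030951397284
posttop [0.46152115 0.11795467 0.092     ]
(386, 293) [ 0.02975236  0.00016096 -0.05057425]
(312, 360) [ 0.00332334 -0.02748703 -0.05053906]
(458, 360) [ 0.00333638  0.0271272  -0.05065457]
```

View pics/pt.png

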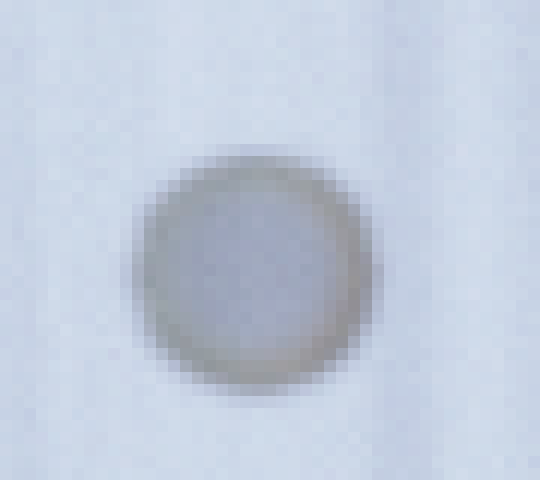

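View pics/rg.png

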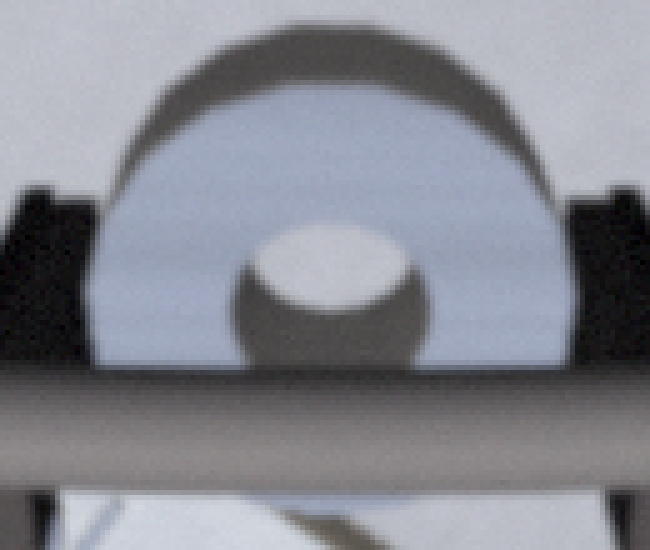

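```bash
python3 - <<'E'
from h import *
a,c=load('w4.png');s=ctrl.get_state();R=Ro.from_rotvec(s['tool_rot']).as_matrix();p=s['position']
g=lambda u,v:(190+(u+.5)/5-.5,180+(v+.5)/5-.5)
for dz in(.0506,.048,.046,.044):
    print(dz,[ (R.T@(onz(c,g(*e),p[2]+dz,True)-p))[:2].round(4) for e in((335,83),(335,516),(88,300),(575,300))])
off=np.array([.0015,-.0001]);
yaw=np.radians(195.6);post=np.array([.4615,.118])
D=np.array([[np.cos(yaw),np.sin(yaw)],[np.sin(yaw),-np.cos(yaw)]])
for z in(.10,.018): print(rel([*(post-D@off),z],yaw))
E
```

```text
0.0506 [array([ 0.0292, -0.0001]), array([-0.0255, -0.0001]), array([ 0.0035, -0.0278]), array([0.0035, 0.0268])]
0.048 [array([ 0.0283, -0.0001]), array([-0.0273, -0.0001]), array([ 0.0022, -0.0283]), array([0.0022, 0.0273])]
0.046 [array([ 0.0277, -0.0001]), array([-0.0287, -0.0001]), array([ 0.0012, -0.0287]), array([0.0012, 0.0276])]
0.044 [array([ 0.027 , -0.0001]), array([-0.0301, -0.0001]), array([ 0.0002, -0.0291]), array([0.0002, 0.028 ])]
(array([0.0867406 , 0.00126442, 0.05529555]), array([-9.58520049e-04, -2.36170565e-03, -1.58081950e+00]))
(array([0.08666831, 0.00143787, 0.13729534]), array([-9.58520049e-04, -2.36170565e-03, -1.58081950e+00]))
```

carry_out(commands=[{"tx": 0.01,"ty": 0,"tz": 0,"rx": 0,"ry": 0,"rz": -0.17,"jaw": 0.5},{"tx": 0.02,"ty": 0,"tz": 0,"rx": 0,"ry": 0,"rz": -0.34,"jaw": 0.5},{"tx": 0.03,"ty": 0,"tz": 0,"rx": 0,"ry": 0,"rz": -0.52,"jaw": 0.5},{"tx": 0.04,"ty": 0,"tz": 0,"rx": 0,"ry": 0,"rz": -0.7,"jaw": 0.5},{"tx": 0.05,"ty": 0,"tz": 0,"rx": 0,"ry": 0,"rz": -0.88,"jaw": 0.5},{"tx": 0.06,"ty": 0,"tz": 0,"rx": 0,"ry": 0,"rz": -1.06,"jaw": 0.5},{"tx": 0.07,"ty": 0.0005,"tz": 0,"rx": 0,"ry": 0,"rz": -1.24,"jaw": 0.5},{"tx": 0.08,"ty": 0.0005,"tz": 0,"rx": 0,"ry": 0,"rz": -1.42,"jaw": 0.5},{"tx": 0.087,"ty": 0.0005,"tz": 0.02,"rx": -0.001,"ry": -0.0024,"rz": -1.58,"jaw": 0.5},{"tx": 0.087,"ty": 0.0005,"tz": 0.05,"rx": -0.001,"ry": -0.0024,"rz": -1.58,"jaw": 0.5},{"tx": 0.087,"ty": 0.0005,"tz": 0.075,"rx": -0.001,"ry": -0.0024,"rz": -1.58,"jaw": 0.5},{"tx": 0.087,"ty": 0.0005,"tz": 0.075,"rx": -0.001,"ry": -0.0024,"rz": -1.58,"jaw": 0.5}])

```text
time: 7.48
position: [0.4601, 0.1184, 0.0788]
tool_rot: [0.426, -3.108, -0.002]
ft_force: [-0.2, -0.3, -3.7]
grip_width: 0.638
```

```bash
python3 - <<'E'
from h import *
snap('wrist','w5.png');snap('side','d5.png');s=ctrl.get_state();print(s['position'],s['tool_rot'],s['ft_force'],s['grip_width'],s['qd'].round(3),s['joint_positions'].round(2))
print(rel([.4621,.1185,.08],np.radians(195.6)))
a,_=load('w5.png');b,_=load('d5.png')
cv2.imwrite('pics/wd5.png',np.hstack([cv2.resize(a[100:300,160:360],(400,400),interpolation=3),cv2.resize(b[100:220,130:250],(400,400),interpolation=3)]))
E
```

```text
[0.46235299 0.11900116 0.08099036] [-4.27360731e-01  3.11171972e+00  1.03227498e-03] [-0.25145445 -0.70724298 -3.15585616] 0.6408636653241129 [ 0.003 -0.016 -0.003 -0.016 -0.002 -0.003  0.002] [ 0.63  0.11 -0.97  1.97  0.1   1.11  1.46]
(array([ 0.00037947, -0.00041496,  0.00098985]), array([0.00056122, 0.00074626, 0.00069909]))
```

View pics/wd5.png

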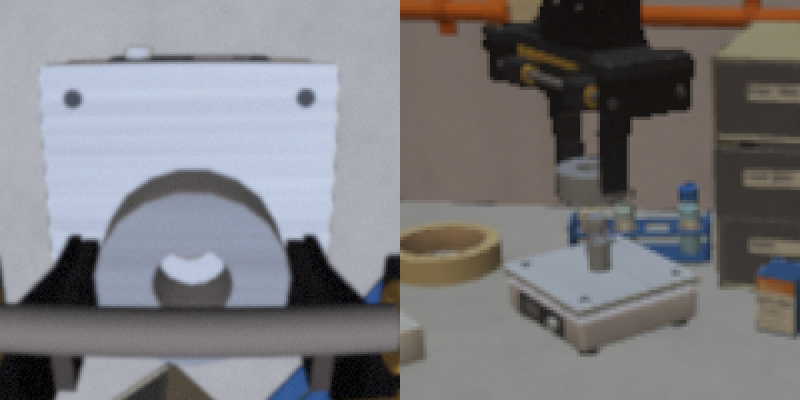

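```bash
python3 - <<'E'
from h import *
_,d=load('d5.png');f=400/120
for X in([.4615,.118,.044],[.4615,.118,.092],[.4615,.118,.13],[.4615,.118,.105]):print(X,(proj(d,X)-[130,100]+.5)*f+[400,0])
b,_=load('d5.png');cv2.imwrite('pics/d5z.png',cv2.resize(b[130:190,165:225],(600,600),interpolation=3))
E
```

```text
[0.4615, 0.118, 0.044] [598.04585038 267.42817249]
[0.4615, 0.118, 0.092] [594.00057329 211.72331767]
[0.4615, 0.118, 0.13] [590.67863518 165.97908899]
[0.4615, 0.118, 0.105] [592.8763085  196.24180533]
```

View pics/d5z.png

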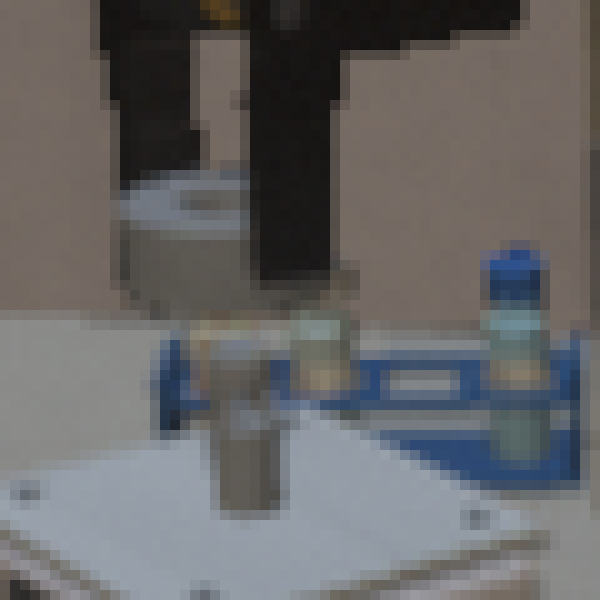

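```bash
python3 - <<'E'
from h import *
_,c=load('w5.png');g=lambda u,v:(160+(u+.5)/2-.5,100+(v+.5)/2-.5)
A=onz(c,g(72.5,98.5),.044,True);B=onz(c,g(306,97),.044,True);print(A,B,np.linalg.norm(A-B),np.degrees(np.arctan2(*(A-B)[1::-1])))
y=np.radians(15.6);ex=np.array([np.cos(y),np.sin(y),0]);ey=np.array([-np.sin(y),np.cos(y),0])
_,c4=load('w4.png');g4=lambda u,v:((u+.5)/1.5-.5,(v+.5)/1.5-.5)
A4=onz(c4,g4(322,76),.044,True);B4=onz(c4,g4(325,209),.044,True);print('w4 same screws',A4,B4)
snap('scene','s5.png');a,_=load('s5.png');cv2.imwrite('pics/s5z.png',cv2.resize(a[150:240,120:210],(720,720),interpolation=3)[:600])
_,cs=load('s5.png')
for z in(.044,.092,.105,.13):print((proj(cs,[.4615,.118,z])-[120,150]+.5)*8)
E
```

```text
[0.43336968 0.06142337 0.044     ] [0.40753583 0.15177895 0.044     ] 0.0939761557954295 -74.04406798941791
w4 same screws [0.40796215 0.15185501 0.044     ] [0.43336685 0.06137053 0.044     ]
[371.07615674 428.71732474]
[353.50988246 283.5337787 ]
[348.58798325 242.85476112]
[338.91615543 162.91804618]
```

View pics/s5z.png

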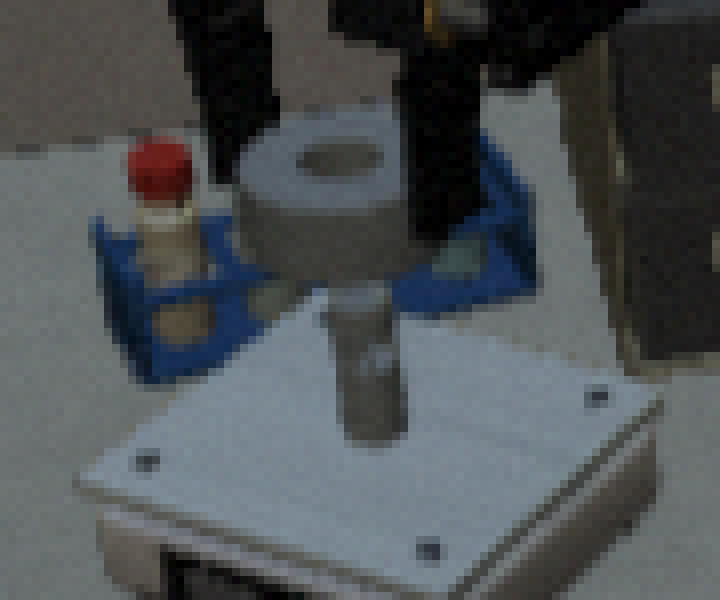

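carry_out(commands=[{"tx": -0.0012,"ty": 0,"tz": 0.0,"rx": 0,"ry": 0,"rz": 0,"jaw": 0.5},{"tx": -0.0012,"ty": 0,"tz": 0.01,"rx": 0,"ry": 0,"rz": 0,"jaw": 0.5},{"tx": -0.0012,"ty": 0,"tz": 0.018,"rx": 0,"ry": 0,"rz": 0,"jaw": 0.5},{"tx": -0.0012,"ty": 0,"tz": 0.026,"rx": 0,"ry": 0,"rz": 0,"jaw": 0.5},{"tx": -0.0012,"ty": 0,"tz": 0.034,"rx": 0,"ry": 0,"rz": 0,"jaw": 0.5}])

```text
time: 8.25
position: [0.4627, 0.1192, 0.0456]
tool_rot: [0.429, -3.112, -0.0]
ft_force: [-0.1, 0.2, -3.1]
grip_width: 0.636
```

```bash
python3 - <<'E'
from h import *
s=ctrl.get_state();print(s['position'],s['tool_rot'],s['ft_force'],s['torque'],s['grip_width'])
E
```

```text
[0.46274022 0.11923475 0.04559572] [ 4.28952935e-01 -3.11175813e+00 -4.65842866e-04] [-0.05284801  0.17840588 -3.13100758] [ 0.14872302 -0.10447137  0.03175117] 0.6362763947947507
```

carry_out(commands=[{"tx": 0,"ty": 0,"tz": 0.008,"rx": 0,"ry": 0,"rz": 0,"jaw": 0.5},{"tx": 0,"ty": 0,"tz": 0.016,"rx": 0,"ry": 0,"rz": 0,"jaw": 0.5},{"tx": 0,"ty": 0,"tz": 0.022,"rx": 0,"ry": 0,"rz": 0,"jaw": 0.5},{"tx": 0,"ty": 0,"tz": 0.025,"rx": 0,"ry": 0,"rz": 0,"jaw": 0.5},{"tx": 0,"ty": 0,"tz": 0.026,"rx": 0,"ry": 0,"rz": 0,"jaw": 0.5}])

```text
time: 8.88
position: [0.4629, 0.1193, 0.0202]
tool_rot: [0.429, -3.112, -0.0]
ft_force: [0.6, -0.4, -3.1]
grip_width: 0.64
```

```bash
python3 - <<'E'
from h import *
snap('side','d6.png');snap('scene','s6.png')
s=ctrl.get_state();print(s['position'],s['tool_rot'],s['ft_force'],s['torque'],s['grip_width'])
a,_=load('s6.png');b,_=load('d6.png')
cv2.imwrite('pics/sd6.png',np.hstack([cv2.resize(a[160:240,125:205],(400,400),interpolation=3),cv2.resize(b[140:200,160:220],(400,400),interpolation=3)]))
E
```

```text
[0.46307278 0.11926158 0.02043106] [-4.28759388e-01  3.11193885e+00  1.66658965e-04] [ 0.14094652 -0.34757445 -2.46028472] [ 0.13432656 -0.13959924  0.03347016] 0.6351886702110731
```

View pics/sd6.png

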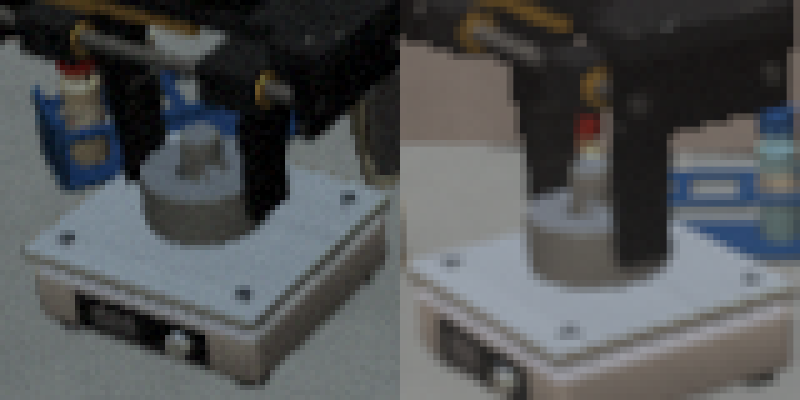

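carry_out(commands=[{"tx": 0,"ty": 0,"tz": 0.001,"rx": 0,"ry": 0,"rz": 0,"jaw": 0.5},{"tx": 0,"ty": 0,"tz": 0.002,"rx": 0,"ry": 0,"rz": 0,"jaw": 0.5},{"tx": 0,"ty": 0,"tz": 0.002,"rx": 0,"ry": 0,"rz": 0,"jaw": 0.5}])

```text
time: 9.35
position: [0.4629, 0.1192, 0.0183]
tool_rot: [0.429, -3.112, -0.0]
ft_force: [-1.5, 0.6, -2.4]
grip_width: 0.637
```

carry_out(commands=[{"tx": 0,"ty": 0,"tz": 0,"rx": 0,"ry": 0,"rz": 0,"jaw": 0.7},{"tx": 0,"ty": 0,"tz": 0,"rx": 0,"ry": 0,"rz": 0,"jaw": 0.85},{"tx": 0,"ty": 0,"tz": 0,"rx": 0,"ry": 0,"rz": 0,"jaw": 0.85},{"tx": 0,"ty": 0,"tz": -0.03,"rx": 0,"ry": 0,"rz": 0,"jaw": 0.85},{"tx": 0,"ty": 0,"tz": -0.09,"rx": 0,"ry": 0,"rz": 0,"jaw": 0.85},{"tx": 0,"ty": 0,"tz": -0.15,"rx": 0,"ry": 0,"rz": 0,"jaw": 0.85}])

```text
time: 10.1
position: [0.4626, 0.1194, 0.17]
tool_rot: [0.43, -3.112, -0.0]
ft_force: [1.0, -1.3, -0.0]
grip_width: 0.848
```

```bash
python3 - <<'E'
from h import *
snap('side','d7.png');snap('scene','s7.png')
s=ctrl.get_state();print(s['position'],s['tool_rot'],s['ft_force'],s['torque'],s['grip_width'],s['time'])
a,_=load('s7.png');b,_=load('d7.png')
cv2.imwrite('pics/sd7.png',np.hstack([cv2.resize(a[160:240,125:205],(400,400),interpolation=3),cv2.resize(b[140:200,160:220],(400,400),interpolation=3)]))
E
```

```text
[0.4673962  0.12059088 0.17480985] [-4.27608128e-01  3.10058521e+00 -3.06648890e-03] [-0.16247188 -0.81995672 -0.13107273] [ 0.10626436 -0.17801883 -0.02841838] 0.8479940000499557 10.2
```

View pics/sd7.png

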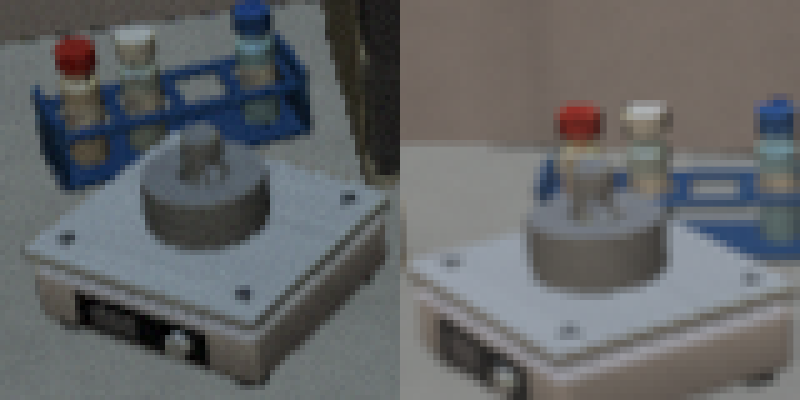

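```bash
python3 - <<'E'
from h import *
print(rel([.426,-.244,.17],np.radians(67)),ctrl.get_state()['position'])
E
```

```text
(array([ 0.13858911, -0.33975958,  0.00444732]), array([0.01076533, 0.01005302, 2.24628567])) [0.4673962  0.12059088 0.17480985]
```

carry_out(commands=[{"tx": 0.01,"ty": -0.03,"tz": -0.02,"rx": 0,"ry": 0,"rz": 0.18,"jaw": 0.85},{"tx": 0.02,"ty": -0.06,"tz": -0.02,"rx": 0,"ry": 0,"rz": 0.36,"jaw": 0.85},{"tx": 0.03,"ty": -0.09,"tz": -0.02,"rx": 0,"ry": 0,"rz": 0.54,"jaw": 0.85},{"tx": 0.04,"ty": -0.12,"tz": -0.02,"rx": 0,"ry": 0,"rz": 0.73,"jaw": 0.85},{"tx": 0.05,"ty": -0.15,"tz": -0.02,"rx": 0,"ry": 0,"rz": 0.91,"jaw": 0.85},{"tx": 0.06,"ty": -0.18,"tz": -0.02,"rx": 0,"ry": 0,"rz": 1.1,"jaw": 0.85},{"tx": 0.08,"ty": -0.21,"tz": -0.02,"rx": 0,"ry": 0,"rz": 1.28,"jaw": 0.85},{"tx": 0.095,"ty": -0.24,"tz": -0.02,"rx": 0,"ry": 0,"rz": 1.46,"jaw": 0.85},{"tx": 0.11,"ty": -0.27,"tz": -0.02,"rx": 0,"ry": 0,"rz": 1.65,"jaw": 0.85},{"tx": 0.12,"ty": -0.3,"tz": -0.01,"rx": 0,"ry": 0,"rz": 1.83,"jaw": 0.85},{"tx": 0.13,"ty": -0.33,"tz": 0,"rx": 0,"ry": 0,"rz": 2.02,"jaw": 0.85},{"tx": 0.134,"ty": -0.34,"tz": 0,"rx": 0,"ry": 0,"rz": 2.2,"jaw": 0.85}])

```text
time: 11.7
position: [0.4245, -0.2461, 0.1668]
tool_rot: [-2.585, -1.781, 0.001]
ft_force: [0.4, 1.0, 0.5]
grip_width: 0.85
```

carry_out(commands=[{"tx": 0,"ty": 0,"tz": 0,"rx": 0,"ry": 0,"rz": 0.04,"jaw": 0.6},{"tx": 0,"ty": 0,"tz": 0,"rx": 0,"ry": 0,"rz": 0.04,"jaw": 0.5},{"tx": 0,"ty": 0,"tz": 0,"rx": 0,"ry": 0,"rz": 0.04,"jaw": 0.5}])

```text
time: 12.08
position: [0.4259, -0.2441, 0.1681]
tool_rot: [-2.613, -1.744, 0.0]
ft_force: [-0.1, 0.1, -0.3]
grip_width: 0.598
```

```bash
python3 - <<'E'
from h import *
snap('wrist','w8.png');s=ctrl.get_state();print(s['position'],s['tool_rot'],s['qd'].round(3),s['joint_positions'].round(2))
a,c=load('w8.png');cv2.imwrite('pics/w8z.png',cv2.resize(a,(768,576),interpolation=3))
E
```

```text
[ 0.4259393  -0.24408598  0.16821358] [-2.61335141e+00 -1.74337297e+00  4.20765524e-05] [-0.001 -0.001 -0.    -0.002  0.     0.001 -0.001] [ 1.12  0.02 -0.66  1.84  0.01  1.29  0.07]
```

View pics/w8z.png

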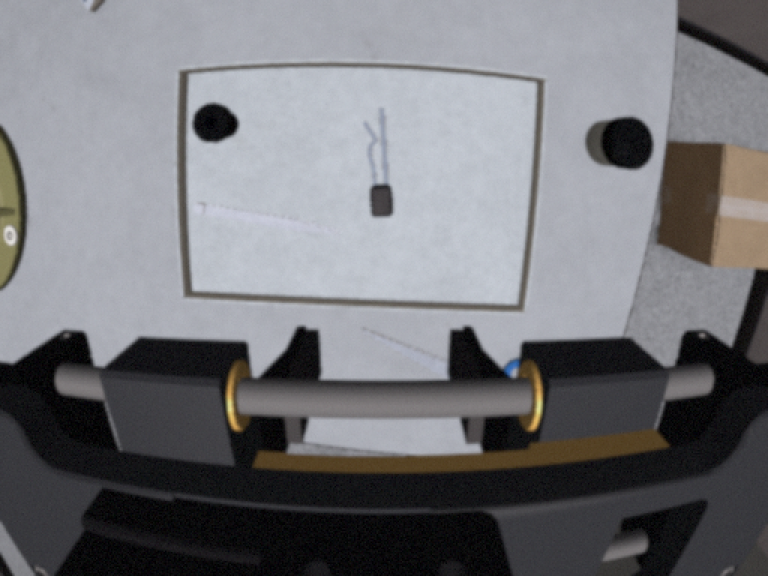

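```bash
python3 - <<'E'
from h import *
a,c=load('w8.png');cv2.imwrite('pics/w8c.png',cv2.resize(a[65:150,225:285],None,fx=7,fy=7,interpolation=3))
E
```

```text
(no output)
```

View pics/w8c.png

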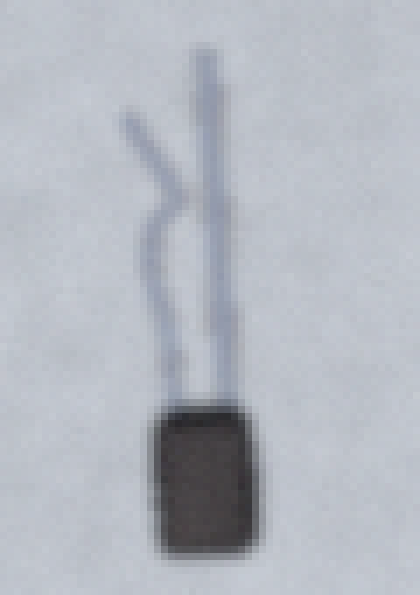

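```bash
python3 - <<'E'
from h import *
a,c=load('w8.png');g=lambda u,v:(225+(u+.5)/7-.5,65+(v+.5)/7-.5)
tip=onz(c,g(205,47),.0059,True);b=onz(c,g(229,400),.0059,True)
d=(tip-b)/np.linalg.norm(tip-b);print(tip,b,np.linalg.norm(tip-b),'yaw',np.degrees(np.arctan2(d[1],d[0])))
n=np.array([-d[1],d[0],0]);G=tip-.0745*d+.0045*n;print('grip from leg',G)
for v in(410,430,552):
  print(v,onz(c,g(207,v),.0294,True),onz(c,g(207,v),.0034,True))
T=onz(c,g(207.5,490),.0294,True);print('grip top',T, 'dims',np.linalg.norm(onz(c,g(160,490),.0294,True)-onz(c,g(256,490),.0294,True)),np.linalg.norm(onz(c,g(207,428),.0294,True)-onz(c,g(207,552),.0294,True)))
E
```

```text
[ 0.4673243  -0.13674254  0.0059    ] [ 0.44751008 -0.19507799  0.0059    ] 0.06160866994153155 yaw 71.2394344019401
grip from leg [ 0.43910313 -0.20583715  0.0059    ]
410 [ 0.44408294 -0.19374163  0.0294    ] [ 0.44325222 -0.19538754  0.0034    ]
430 [ 0.44282615 -0.19675599  0.0294    ] [ 0.44189873 -0.19863384  0.0034    ]
552 [ 0.43510647 -0.21526466  0.0294    ] [ 0.43358508 -0.21856659  0.0034    ]
grip top [ 0.43911752 -0.20586031  0.0294    ] dims 0.015602031837402894 0.020380834173633452
```

```bash
python3 - <<'E'
from h import *
print(rel([.4391,-.2058,-.024],np.radians(71.2)))
E
```

```text
(array([ 0.04039751, -0.00253328,  0.19221526]), array([-9.96662835e-05, -3.84030068e-05, -6.60660350e-02]))
```

carry_out(commands=[{"tx": 0.0405,"ty": -0.0025,"tz": 0.03,"rx": 0,"ry": 0,"rz": -0.066,"jaw": 0.45},{"tx": 0.0405,"ty": -0.0025,"tz": 0.08,"rx": 0,"ry": 0,"rz": -0.066,"jaw": 0.45},{"tx": 0.0405,"ty": -0.0025,"tz": 0.12,"rx": 0,"ry": 0,"rz": -0.066,"jaw": 0.45},{"tx": 0.0405,"ty": -0.0025,"tz": 0.145,"rx": 0,"ry": 0,"rz": -0.066,"jaw": 0.45},{"tx": 0.0405,"ty": -0.0025,"tz": 0.15,"rx": 0,"ry": 0,"rz": -0.066,"jaw": 0.45},{"tx": 0.0405,"ty": -0.0025,"tz": 0.15,"rx": 0,"ry": 0,"rz": -0.066,"jaw": 0.45}])

```text
time: 12.88
position: [0.4397, -0.206, 0.0189]
tool_rot: [2.555, 1.827, 0.001]
ft_force: [0.0, 0.1, 0.5]
grip_width: 0.451
```

```bash
python3 - <<'E'
from h import *
snap('wrist','w9.png');s=ctrl.get_state();print(s['position'],s['qd'].round(3),s['grip_width'],s['ft_force'])
a,c=load('w9.png');cv2.imwrite('pics/w9z.png',cv2.resize(a[90:300,150:360],(630,600),interpolation=3))
print(rel([.4391,-.2058,-.024],np.radians(71.2)))
E
```

```text
[ 0.44014366 -0.20631608  0.01936813] [ 0.003 -0.011 -0.003 -0.007 -0.002 -0.    -0.001] 0.45192546661433786 [ 0.10033217 -0.68245443 -0.35719349]
(array([ 0.00016173, -0.00122946,  0.04336603]), array([ 0.00172991,  0.00024389, -0.00088669]))
```

View pics/w9z.png

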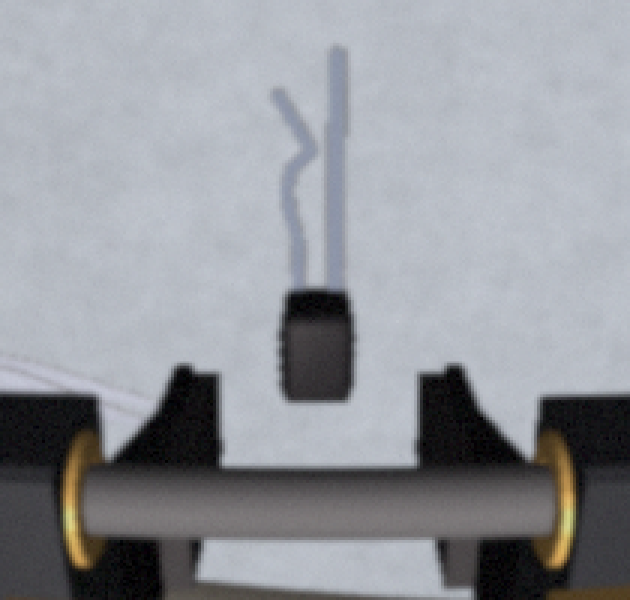

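carry_out(commands=[{"tx": 0,"ty": -0.0007,"tz": 0.02,"rx": 0,"ry": 0,"rz": 0,"jaw": 0.45},{"tx": 0,"ty": -0.0007,"tz": 0.033,"rx": 0,"ry": 0,"rz": 0,"jaw": 0.45},{"tx": 0,"ty": -0.0007,"tz": 0.04,"rx": 0,"ry": 0,"rz": 0,"jaw": 0.45},{"tx": 0,"ty": -0.0007,"tz": 0.0425,"rx": 0,"ry": 0,"rz": 0,"jaw": 0.45},{"tx": 0,"ty": -0.0007,"tz": 0.0425,"rx": 0,"ry": 0,"rz": 0,"jaw": 0.45}])

```text
time: 13.55
position: [0.4388, -0.2058, -0.024]
tool_rot: [2.555, 1.827, 0.0]
ft_force: [0.2, 0.8, 0.4]
grip_width: 0.451
```

```bash
python3 - <<'E'
from h import *
snap('wrist','w10.png');snap('side','d10.png');s=ctrl.get_state();print(s['position'],s['qd'].round(3),s['grip_width'],s['ft_force'])
a,c=load('w10.png');b,_=load('d10.png');cv2.imwrite('pics/w10z.png',np.hstack([cv2.resize(a[130:290,175:335],(400,400),interpolation=3),cv2.resize(b[200:280,180:260],(400,400),interpolation=3)]))
E
```

```text
[ 0.4389429  -0.20592774 -0.02378858] [ 0.    -0.002 -0.001  0.    -0.001  0.002 -0.   ] 0.45354297834190677 [ 0.32853584  0.04985709 -0.27365771]
```

View pics/w10z.png

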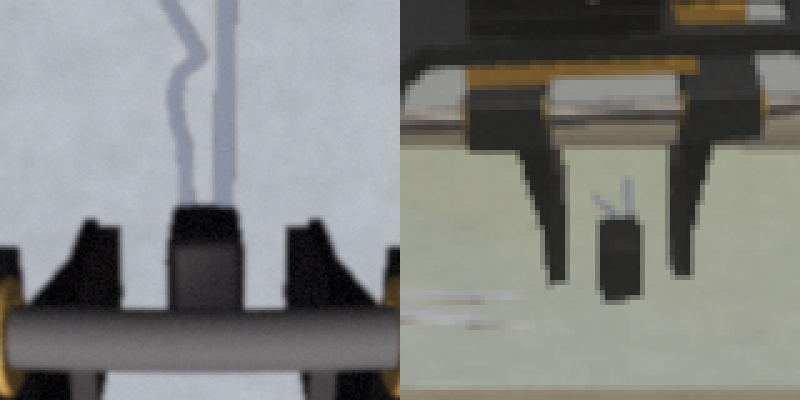

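```bash
python3 - <<'E'
from h import *
_,d=load('d10.png');s=ctrl.get_state();R=Ro.from_rotvec(s['tool_rot']).as_matrix();p=s['position']
for z in(.0,.005,.01,.015,.02):
  print(z,[((proj(d,[*(p+R@[x,y,0])[:2],z])-[180,200]+.5)*5+[400,0]).round(0) for x in(-.01,.01) for y in(-.022,.022)])
print(((proj(d,[.4391-.012*.322,-.2058-.012*.947,.0034])-[180,200]+.5)*5+[400,0]))
E
```

```text
0.0 [array([563., 311.]), array([676., 304.]), array([563., 281.]), array([673., 275.])]
0.005 [array([562., 300.]), array([676., 293.]), array([562., 271.]), array([673., 264.])]
0.01 [array([562., 289.]), array([676., 282.]), array([562., 260.]), array([673., 254.])]
0.015 [array([561., 278.]), array([676., 271.]), array([561., 249.]), array([673., 243.])]
0.02 [array([560., 267.]), array([675., 260.]), array([561., 238.]), array([672., 232.])]
[619.76856029 302.6262194 ]
```

carry_out(commands=[{"tx": 0,"ty": 0,"tz": 0.003,"rx": 0,"ry": 0,"rz": 0,"jaw": 0.4},{"tx": 0,"ty": 0,"tz": 0.004,"rx": 0,"ry": 0,"rz": 0,"jaw": 0.25},{"tx": 0,"ty": 0,"tz": 0.004,"rx": 0,"ry": 0,"rz": 0,"jaw": 0.1},{"tx": 0,"ty": 0,"tz": 0.004,"rx": 0,"ry": 0,"rz": 0,"jaw": 0.05},{"tx": 0,"ty": 0,"tz": 0.004,"rx": 0,"ry": 0,"rz": 0,"jaw": 0.05},{"tx": 0,"ty": 0,"tz": 0.004,"rx": 0,"ry": 0,"rz": 0,"jaw": 0.05}], grip_force=45)

```text
time: 14.4
position: [0.4385, -0.2057, -0.0282]
tool_rot: [-2.555, -1.827, -0.0]
ft_force: [-0.3, -0.0, -0.5]
grip_width: 0.191
```

```bash
python3 - <<'E'
from h import *
s=ctrl.get_state();print(s['position'],s['tool_rot'],s['qd'].round(3),s['grip_width'],s['ft_force'])
y=np.radians(15.6);ex=np.array([np.cos(y),np.sin(y)]);ey=np.array([-np.sin(y),np.cos(y)]);post=np.array([.4615,.118])
# home TCP: grip centre at post -.038*ey -.0045*ex?
# clip x=+ey ; clip y = -ex ; grip centre = bow -.038*cx +.0045*cy
for back in(.13,):
    g=post-(.038+back)*ey-.0045*ex
    print(g,rel([*g,.15],np.radians(105.6)))
E
```

```text
[ 0.4385067  -0.20574704 -0.02820665] [-2.55538211e+00 -1.82727159e+00 -1.16567596e-04] [ 0.002  0.001 -0.     0.003 -0.001  0.     0.001] 0.1912346746813677 [-0.34788844 -0.03743837 -0.54195549]
[ 0.5023443  -0.04502145] (array([ 0.17275555,  0.00842997, -0.17818535]), array([-8.88251285e-06, -1.36318215e-04, -6.01533300e-01]))
```

carry_out(commands=[{"tx": 0,"ty": 0,"tz": -0.02,"rx": 0,"ry": 0,"rz": 0,"jaw": 0.05},{"tx": 0,"ty": 0,"tz": -0.06,"rx": 0,"ry": 0,"rz": 0,"jaw": 0.05},{"tx": 0.03,"ty": 0,"tz": -0.1,"rx": 0,"ry": 0,"rz": -0.1,"jaw": 0.05},{"tx": 0.07,"ty": -0.003,"tz": -0.118,"rx": 0,"ry": 0,"rz": -0.25,"jaw": 0.05},{"tx": 0.11,"ty": -0.005,"tz": -0.118,"rx": 0,"ry": 0,"rz": -0.4,"jaw": 0.05},{"tx": 0.15,"ty": -0.007,"tz": -0.118,"rx": 0,"ry": 0,"rz": -0.53,"jaw": 0.05},{"tx": 0.18,"ty": -0.008,"tz": -0.118,"rx": 0,"ry": 0,"rz": -0.6,"jaw": 0.05},{"tx": 0.1975,"ty": -0.008,"tz": -0.118,"rx": 0,"ry": 0,"rz": -0.6,"jaw": 0.05},{"tx": 0.1975,"ty": -0.008,"tz": -0.118,"rx": 0,"ry": 0,"rz": -0.6,"jaw": 0.05},{"tx": 0.1975,"ty": -0.008,"tz": -0.118,"rx": 0,"ry": 0,"rz": -0.6,"jaw": 0.05}])

```text
time: 15.65
position: [0.4945, -0.0173, 0.0896]
tool_rot: [-1.902, -2.5, 0.001]
ft_force: [-0.2, -0.0, 0.1]
grip_width: 0.193
```

```bash
python3 - <<'E'
from h import *
snap('wrist','w11.png');s=ctrl.get_state();print(s['position'],s['tool_rot'],s['qd'].round(3),s['grip_width'],s['ft_force'],s['joint_positions'].round(2))
a,c=load('w11.png');cv2.imwrite('pics/w11z.png',cv2.resize(a[40:260,150:360],(756,792),interpolation=3)[:600])
cv2.imwrite('pics/w11y.png',cv2.resize(a[100:260,195:320],(468,600),interpolation=3))
E
```

```text
[ 0.49447788 -0.01761095  0.08965934] [-1.90331210e+00 -2.49932655e+00  1.07793397e-03] [ 0.003  0.     0.002 -0.001 -0.003 -0.001 -0.003] 0.19142494403945817 [0.08855984 0.19676281 0.10703111] [ 0.85  0.14 -0.92  1.92  0.12  1.14  0.15]
```

View pics/w11.png

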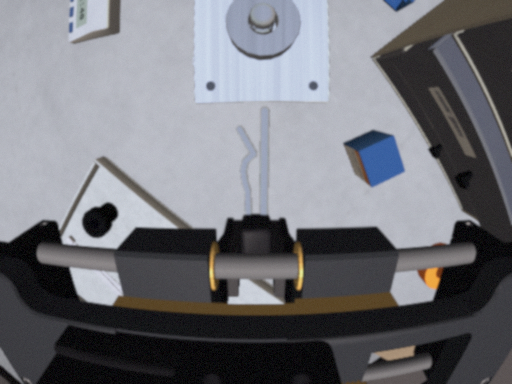

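View pics/w11y.png

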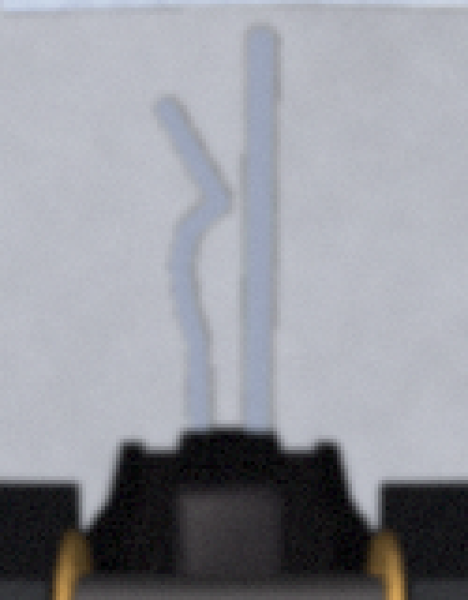

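```bash
cat > m.py <<'E'
from h import *
def legs(fn,g,tip,base,posttop,screws):
    a,c=load(fn);s=ctrl.get_state();zl=s['position'][2]+.0341
    T=onz(c,g(*tip),zl,True);B=onz(c,g(*base),zl,True);d=T-B
    print('leg z',zl,'tip',T,'base',B,'len',np.linalg.norm(d),'yaw',np.degrees(np.arctan2(d[1],d[0])))
    P=onz(c,posttop,.092,True);S=[onz(c,q,.044,True) for q in screws]
    print('post top',P)
    if len(S)==2:
        e=S[1]-S[0];print('screws',S,'yaw x',np.degrees(np.arctan2(e[1],e[0])),np.linalg.norm(e))
    return T,B,P,S
E
python3 - <<'E'
from m import *
g=lambda u,v:(195+(u+.5)/3.744-.5,100+(v+.5)/3.75-.5)
a,c=load('w11.png')
cv2.imwrite('pics/w11p.png',cv2.resize(a[0:110,190:335],None,fx=5,fy=5,interpolation=3))
T,B,P,S=legs('w11.png',g,(261.5,25),(257,425),(263,14),[(210.5,86),(313,86)])
E
```

```text
leg z 0.12375933518786891 tip [0.47850045 0.05652827 0.12375934] base [ 0.49478882 -0.00356843  0.12375934] len 0.06226495476797989 yaw 105.16488815816429
post top [0.461809   0.11665362 0.092     ]
screws [array([0.43397772, 0.06101032, 0.044     ]), array([0.51458116, 0.08368082, 0.044     ])] yaw x 15.709154860492507 0.08373092057783503
```

View pics/w11p.png

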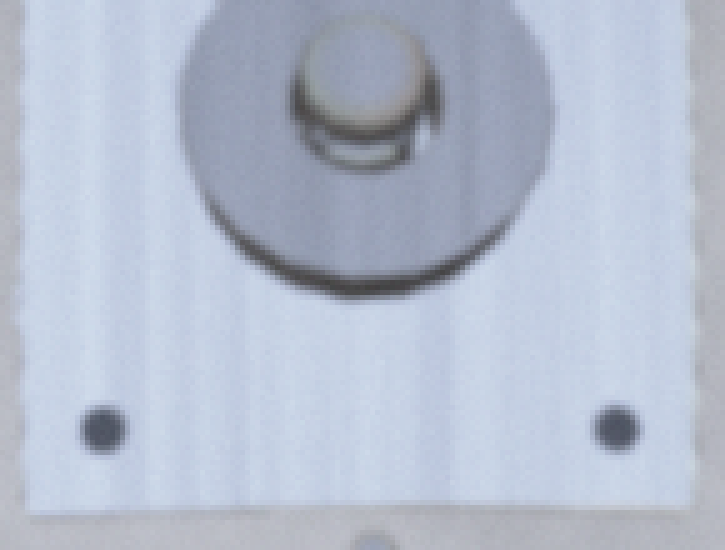

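carry_out(commands=[{"tx": 0,"ty": 0.0008,"tz": 0.02,"rx": 0,"ry": 0,"rz": -0.0085,"jaw": 0.05},{"tx": 0.01,"ty": 0.0008,"tz": 0.04,"rx": 0,"ry": 0,"rz": -0.0085,"jaw": 0.05},{"tx": 0.025,"ty": 0.0008,"tz": 0.05,"rx": 0,"ry": 0,"rz": -0.0085,"jaw": 0.05},{"tx": 0.037,"ty": 0.0008,"tz": 0.05,"rx": 0,"ry": 0,"rz": -0.0085,"jaw": 0.05},{"tx": 0.04,"ty": 0.0008,"tz": 0.05,"rx": 0,"ry": 0,"rz": -0.0085,"jaw": 0.05},{"tx": 0.04,"ty": 0.0008,"tz": 0.05,"rx": 0,"ry": 0,"rz": -0.0085,"jaw": 0.05}])

```text
time: 16.45
position: [0.4855, 0.022, 0.0405]
tool_rot: [1.89, 2.508, 0.0]
ft_force: [-0.5, -0.4, -0.2]
grip_width: 0.193
```

```bash
python3 - <<'E'
from h import *
snap('wrist','w12.png');snap('side','d12.png');snap('scene','s12.png');s=ctrl.get_state();print(s['position'],s['tool_rot'],s['grip_width'],s['ft_force'],np.degrees(2*np.arctan2(s['tool_rot'][1],s['tool_rot'][0])))
a,c=load('w12.png');cv2.imwrite('pics/w12z.png',cv2.resize(a[30:230,180:340],(480,600),interpolation=3))
a,_=load('s12.png');b,_=load('d12.png')
cv2.imwrite('pics/sd12.png',np.hstack([cv2.resize(a[160:240,125:205],(400,400),interpolation=3),cv2.resize(b[140:200,160:220],(400,400),interpolation=3)]))
E
```

```text
[0.48533864 0.02178436 0.04016971] [1.89138369e+00 2.50745499e+00 2.96460835e-04] 0.1963084478175876 [ 0.46647636  0.70479841 -0.15802161] 105.94519636949295
```

View pics/w12z.png

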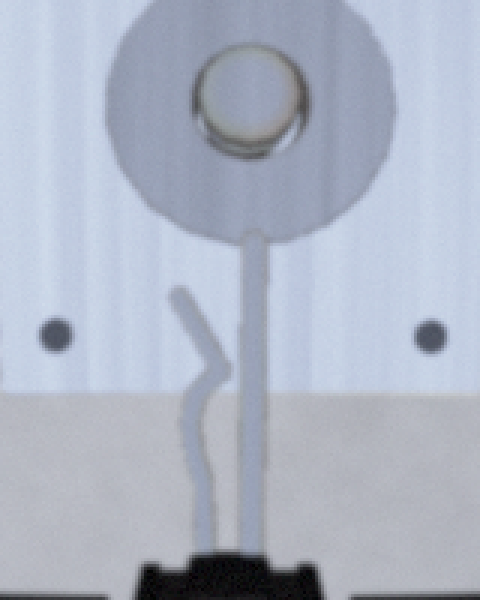

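View pics/sd12.png

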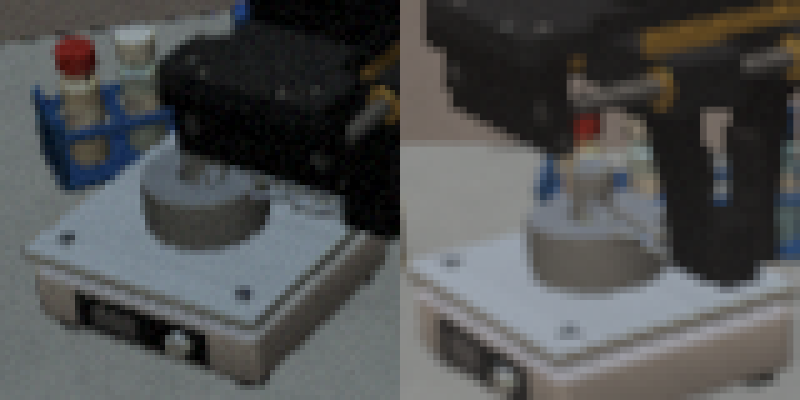

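```bash
python3 - <<'E'
from m import *
g=lambda u,v:(180+(u+.5)/3-.5,30+(v+.5)/3-.5)
T,B,P,S=legs('w12.png',g,(256.5,232),(252,548),g(249.5,94),[g(56,336),g(431,337.5)])
ex=(S[1]-S[0])/np.linalg.norm(S[1]-S[0]);ey=np.array([-ex[1],ex[0],0]);C=(S[0]+S[1])/2+.047*ey
print('centre',C)
for X in(T,B,P):print((X-C)@ex,(X-C)@ey)
_,d=load('d12.png');_,c=load('s12.png')
# predicted views of leg tip at z .074 and hole
E
```

```text
leg z 0.07426971458590417 tip [0.46926539 0.09546592 0.07426971] base [0.48577014 0.03613641 0.07426971] len 0.06158245488961629 yaw 105.54592485428215
post top [0.46118247 0.11735583 0.092     ]
screws [array([0.43374516, 0.06124867, 0.044     ]), array([0.51444858, 0.08413364, 0.044     ])] yaw x 15.831680631041415 0.08388542089345817
centre [0.46127469 0.11790832 0.044     ]
0.0015650258953801913 -0.023771053639818546
0.001257892116453281 -0.08535274263154294
-0.00023945521655179865 -0.0005063726269944611
```

```bash
python3 - <<'E'
from h import *
a,c=load('s12.png');b,d=load('d12.png')
cv2.imwrite('pics/sd12b.png',np.hstack([cv2.resize(a[182:212,150:190],(533,400),interpolation=3)[:,:400],cv2.resize(b[155:185,180:210],(400,400),interpolation=3)]))
ex=np.array([.9625,.2714,0]);ey=np.array([-.2714,.9625,0]);C=np.array([.4614,.1178,0])
for z in(.070,.074,.078):
  for l in(-.0238,-.009): 
    X=C+ey*l+[0,0,z]; p=(proj(c,X)-[150,182]+.5)*13.33;q=(proj(d,X)-[180,155]+.5)*13.33+[400,0];print(z,l,p.round(),q.round())
for X in([*C[:2],.092],): print((proj(c,X)-[150,182]+.5)*13.33,(proj(d,X)-[180,155]+.5)*13.33+[400,0])
E
```

```text
0.07 -0.0238 [321. 194.] [579. 249.]
0.07 -0.009 [248. 172.] [540. 229.]
0.074 -0.0238 [319. 174.] [578. 230.]
0.074 -0.009 [245. 152.] [539. 210.]
0.078 -0.0238 [317. 153.] [577. 211.]
0.078 -0.009 [243. 132.] [537. 192.]
[189.41525121  46.54127581] [509.08245549 113.89785028]
```

View pics/sd12b.png

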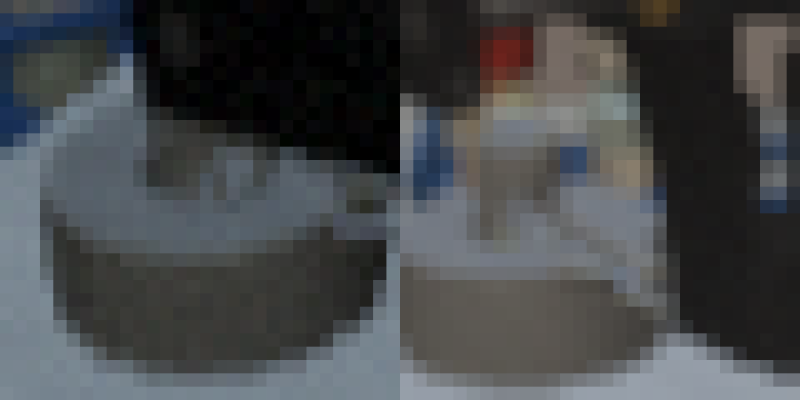

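carry_out(commands=[{"tx": 0,"ty": -0.0014,"tz": 0,"rx": 0,"ry": 0,"rz": 0,"jaw": 0.05},{"tx": 0.006,"ty": -0.0014,"tz": 0,"rx": 0,"ry": 0,"rz": 0,"jaw": 0.05},{"tx": 0.012,"ty": -0.0014,"tz": 0,"rx": 0,"ry": 0,"rz": 0,"jaw": 0.05},{"tx": 0.018,"ty": -0.0014,"tz": 0,"rx": 0,"ry": 0,"rz": 0,"jaw": 0.05},{"tx": 0.018,"ty": -0.0014,"tz": 0,"rx": 0,"ry": 0,"rz": 0,"jaw": 0.05}])

```text
time: 17.23
position: [0.4784, 0.0402, 0.0399]
tool_rot: [-1.889, -2.51, -0.0]
ft_force: [1.0, -0.6, 0.3]
grip_width: 0.193
```

```bash
python3 - <<'E'
from h import *
snap('wrist','w13.png');s=ctrl.get_state();print(s['position'],s['tool_rot'],s['grip_width'],s['ft_force'],np.degrees(2*np.arctan2(s['tool_rot'][1],s['tool_rot'][0])))
p=s['position'][:2]-[.4614,.1178];print('lateral leg',p@[.9625,.2714]+.0045,'tip along',p@[-.2714,.9625]+.0745)
a,c=load('w13.png');cv2.imwrite('pics/w13z.png',cv2.resize(a[30:230,180:340],(480,600),interpolation=3))
E
```

```text
[0.47854338 0.03968972 0.03984605] [1.88954383e+00 2.50968010e+00 8.11641588e-06] 0.19259147686968014 [ 0.7395841  -0.12600601  0.03493999] 106.04765298863913
lateral leg -0.00019862707260186966 tip along -0.005333859523268453
```

View pics/w13z.png

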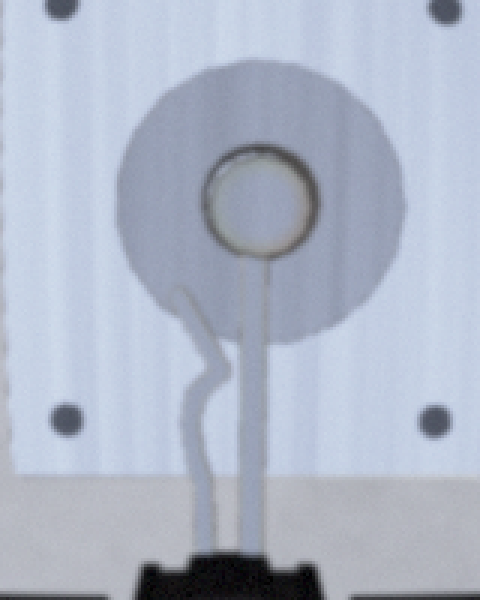

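carry_out(commands=[{"tx": 0.006,"ty": 0.0003,"tz": 0,"rx": 0,"ry": 0,"rz": 0,"jaw": 0.05},{"tx": 0.012,"ty": 0.0003,"tz": 0,"rx": 0,"ry": 0,"rz": 0,"jaw": 0.05},{"tx": 0.016,"ty": 0.0003,"tz": 0,"rx": 0,"ry": 0,"rz": 0,"jaw": 0.05},{"tx": 0.018,"ty": 0.0003,"tz": 0,"rx": 0,"ry": 0,"rz": 0,"jaw": 0.05}])

```text
time: 17.77
position: [0.4738, 0.0572, 0.0398]
tool_rot: [-1.89, -2.509, -0.0]
ft_force: [-0.2, -0.5, -0.6]
grip_width: 0.191
```

```bash
cat > st.py <<'E'
from h import *
s=ctrl.get_state();print(s['position'],s['grip_width'],s['ft_force'],s['torque'],np.degrees(2*np.arctan2(s['tool_rot'][1],s['tool_rot'][0])),s['time'])
p=s['position'][:2]-[.4614,.1178];f=s['ft_force'][:2];print('lateral leg',p@[.9625,.2714]+.0045,'tip along',p@[-.2714,.9625]+.0745,'F lat/along',f@[.9625,.2714],f@[-.2714,.9625])
E
python3 st.py
```

```text
[0.47379284 0.0571595  0.03982839] 0.19056729297473962 [-0.24888364 -0.54130992 -0.58847945] [-0.05947677 -0.12087766  0.05673378] -253.97161303302363 17.775
lateral leg -2.972046943879817e-05 tip along 0.01277010615898283 F lat/along -0.3864620188526663 -0.4534637772968073
```

carry_out(commands=[{"tx": 0.005,"ty": 0,"tz": 0,"rx": 0,"ry": 0,"rz": 0,"jaw": 0.05},{"tx": 0.01,"ty": 0,"tz": 0,"rx": 0,"ry": 0,"rz": 0,"jaw": 0.05},{"tx": 0.014,"ty": 0,"tz": 0,"rx": 0,"ry": 0,"rz": 0,"jaw": 0.05}])

```text
time: 18.15
position: [0.4691, 0.0701, 0.0395]
tool_rot: [-1.89, -2.508, 0.002]
ft_force: [-2.8, -1.1, -0.4]
grip_width: 0.188
```

```bash
python3 st.py;python3 - <<'E'
from h import *
snap('wrist','w14.png')
a,c=load('w14.png');cv2.imwrite('pics/w14z.png',cv2.resize(a[30:230,180:340],(480,600),interpolation=3))
E
```

```text
[0.46905497 0.07011866 0.03948371] 0.18838989529532307 [-2.81620063 -1.12165093 -0.41431921] [-0.19480028  0.45306065  0.10205338] -254.01777621360029 18.15
lateral leg -0.0010728094691261408 tip along 0.026529153678804977 F lat/along -3.0150091734361233 -0.315272170578239
```

View pics/w14z.png

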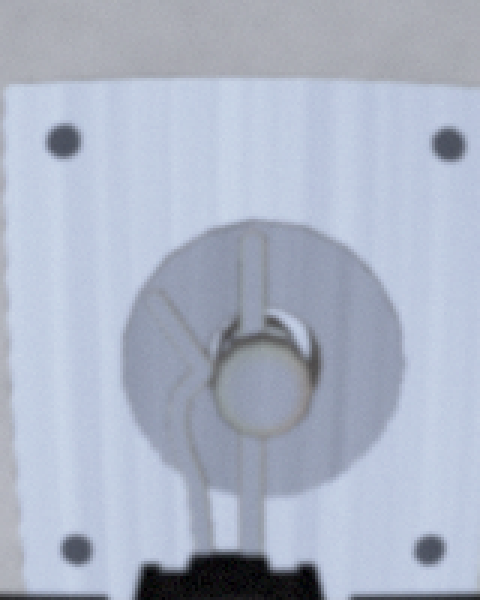

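Throat is riding on the shank; leg is through the hole. Push the rest.

carry_out(commands=[{"tx": 0.004,"ty": 0.0006,"tz": 0,"rx": 0,"ry": 0,"rz": 0,"jaw": 0.05},{"tx": 0.008,"ty": 0.0006,"tz": 0,"rx": 0,"ry": 0,"rz": 0,"jaw": 0.05},{"tx": 0.0105,"ty": 0.0006,"tz": 0,"rx": 0,"ry": 0,"rz": 0,"jaw": 0.05},{"tx": 0.0105,"ty": 0.0006,"tz": 0,"rx": 0,"ry": 0,"rz": 0,"jaw": 0.05}])

```text
time: 18.7
position: [0.4683, 0.081, 0.0401]
tool_rot: [1.89, 2.509, 0.002]
ft_force: [-0.4, -0.4, 0.3]
grip_width: 0.191
```

```bash
python3 st.py;python3 - <<'E'
from h import *
snap('wrist','w15.png')
a,c=load('w15.png');cv2.imwrite('pics/w15z.png',cv2.resize(a[30:230,180:340],(480,600),interpolation=3))
E
```

```text
[0.46832999 0.08098184 0.04010963] 0.1909885919453078 [-0.35690265 -0.40718603  0.25866595] [-0.0338702  -0.05006887 -0.0333761 ] 106.01097127055516 18.7
lateral leg 0.0011776708645601921 tip along 0.03718172117452295 F lat/along -0.4540290839983542 -0.29505317420088867
```

View pics/w15z.png

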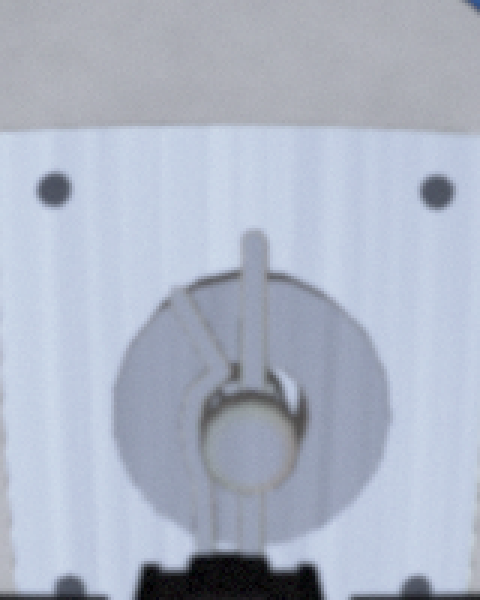

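carry_out(commands=[{"tx": -0.0003,"ty": -0.0007,"tz": 0,"rx": 0,"ry": 0,"rz": 0,"jaw": 0.05},{"tx": -0.0003,"ty": -0.0007,"tz": 0,"rx": 0,"ry": 0,"rz": 0,"jaw": 0.25},{"tx": -0.0003,"ty": -0.0007,"tz": 0,"rx": 0,"ry": 0,"rz": 0,"jaw": 0.4},{"tx": -0.0003,"ty": -0.0007,"tz": 0,"rx": 0,"ry": 0,"rz": 0,"jaw": 0.4},{"tx": -0.0003,"ty": -0.0007,"tz": 0,"rx": 0,"ry": 0,"rz": 0,"jaw": 0.4}])

```text
time: 19.38
position: [0.4672, 0.08, 0.0399]
tool_rot: [-1.891, -2.509, -0.0]
ft_force: [0.4, 0.9, -0.3]
grip_width: 0.391
```

carry_out(commands=[{"tx": 0,"ty": 0,"tz": -0.02,"rx": 0,"ry": 0,"rz": 0,"jaw": 0.4},{"tx": 0,"ty": 0,"tz": -0.06,"rx": 0,"ry": 0,"rz": 0,"jaw": 0.4},{"tx": -0.02,"ty": 0,"tz": -0.1,"rx": 0,"ry": 0,"rz": 0,"jaw": 0.4},{"tx": -0.06,"ty": 0,"tz": -0.12,"rx": 0,"ry": 0,"rz": 0,"jaw": 0.4},{"tx": -0.06,"ty": 0,"tz": -0.12,"rx": 0,"ry": 0,"rz": 0,"jaw": 0.4},{"tx": -0.06,"ty": 0,"tz": -0.12,"rx": 0,"ry": 0,"rz": 0,"jaw": 0.4}])

```text
time: 20.12
position: [0.4833, 0.0228, 0.1595]
tool_rot: [-1.89, -2.508, -0.0]
ft_force: [-0.5, 1.4, 0.0]
grip_width: 0.401
```

```bash
python3 st.py;python3 - <<'E'
from h import *
snap('wrist','w16.png');snap('side','d16.png');snap('scene','s16.png')
a,c=load('w16.png');b,_=load('d16.png');e,_=load('s16.png')
cv2.imwrite('pics/w16z.png',np.hstack([cv2.resize(a[40:200,180:340],(480,480),interpolation=3),np.vstack([cv2.resize(b[140:200,160:220],(240,240),interpolation=3),cv2.resize(e[160:240,125:205],(240,240),interpolation=3)])]))
E
```

```text
[0.48331907 0.02276962 0.15946975] 0.4012731198529828 [-0.54604592  1.37207083  0.02857838] [ 0.02138798 -0.11484668 -0.09072215] -254.0030387191713 20.125
lateral leg -0.0001941398073950851 tip along -0.02291557559105384 F lat/along -0.1531891796132538 1.468815033162623
```

View pics/w16z.png

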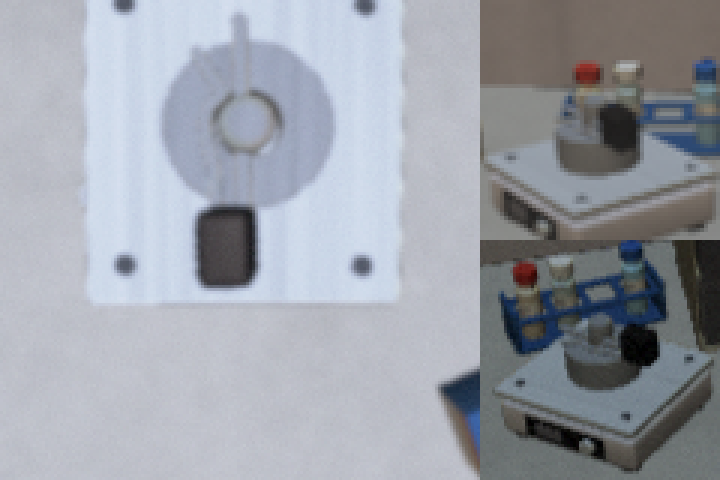

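View pics/s16.png

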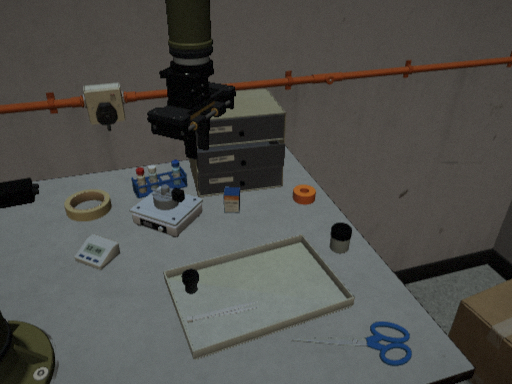

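```bash
python3 - <<'E'
from h import *
a,c=load('w16.png');cv2.imwrite('pics/w16y.png',cv2.resize(a[40:140,225:300],(600,800),interpolation=3)[:600])
g=lambda u,v:(180+(u+.5)/3-.5,40+(v+.5)/3-.5)
for n,u,z in(('tip',(240,12),.074),('post',(246.5,122),.092),('gtop',(226.5,247),.0975)):
    X=onz(c,g(*u),z,True);p=X[:2]-[.4614,.1178];print(n,X,'lat',p@[.9625,.2714],'along',p@[-.2714,.9625])
b,_=load('d16.png');e,_=load('s16.png')
cv2.imwrite('pics/sd16.png',np.hstack([cv2.resize(e[180:220,145:185],(400,400),interpolation=3),cv2.resize(b[155:190,175:210],(400,400),interpolation=3)]))
E
```

```text
tip [0.4492662  0.15293177 0.074     ] lat -0.0021440250603144903 along 0.037107441362157795
post [0.46111417 0.11769463 0.092     ] lat -0.0003037111009250863 along -2.3847899757351243e-05
gtop [0.4656896  0.08042586 0.0975    ] lat -0.0060146006526276925 along -0.037136811951491495
```

View pics/w16y.png

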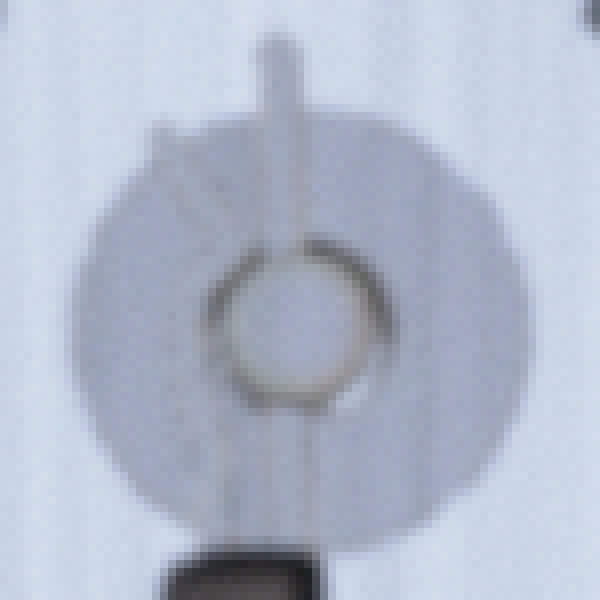

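View pics/sd16.png

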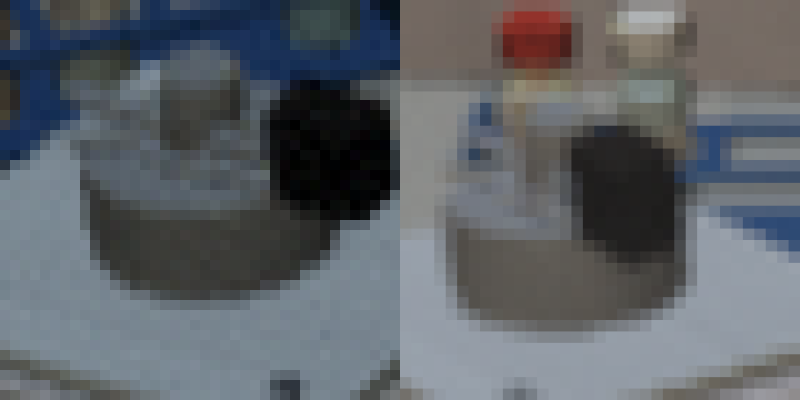

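```bash
python3 - <<'E'
from h import *
a=cv2.imread('pics/scene0.png').astype(int);b=cv2.imread('pics/s16.png').astype(int)
for n,(y0,y1,x0,x1) in{'carton':(183,216,220,245),'case':(220,255,326,356),'orange':(180,206,290,318)}.items():print(n,abs(a-b)[y0:y1,x0:x1].mean())
print(abs(a-b)[330:380,60:200].mean())
print(ctrl.close_job())
E
```

```text
carton 6.013737373737373
case 5.765079365079365
orange 7.041666666666667
7.900666666666667
the job is handed in; nothing more can be done
None
```

The steel ring lies flat on the shaker deck over the post. The clip's straight leg is through the cross hole, with the throat snapped past the shank. Both are released, and I handed the job in at about 20 s with the arm clear.

**Last checks**
- **Clip depth:** the bow sits within about 1 mm of the home position along the hole. The push force fell back to about zero after the snap.
- **Clip sideways:** the leg sits about 1.5–2 mm to one side, roughly the hole's slack. The grip looks upright from above, but the fixed cameras were too coarse to confirm exactly how level it lies.
- **Ring:** the ring went down by the height expected for full seating, and both fixed views show it flat on the deck.
- **Carton, case and orange ring:** before and after pictures show only noise-level change, so they were not moved.

**What disagreed**
- **Finger length:** the visible finger ends were about 35 mm short of the reported TCP. I set heights from the pictures and from the known table and tray heights instead.
- **Post position:** the fixed cameras placed it 1–2 mm from where the wrist camera did. I shifted the ring about 1 mm to allow for this, and it went on without side force.

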